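# Unplug the sample cell and park its stopper

### The job

Pull the tight orange stopper out of the cell holder by rocking it from side to side, towards one grey jaw and then the other, while easing it up, so that the holder stays standing on the bench. Stand it upright on the blue pad and let go so that it drains; then take it by the handle's other two faces and stand it upright in the middle of the green liner, square in the stand's empty stall. Set it down, do not drop it, and leave the other things undisturbed.

Things in the scene. Friction and masses are not known exactly. Their poses are not given: they have to be found in the camera images.
- stopper_center (a point): Centre (34 mm above the underside) of the loose orange stopper, 0.09 kg, 68 mm tall, z up. From below: plug 34 (x) x 24 (y) mm up to 26 mm; lug bar 46 (x) x 12 (y) mm at 21 to 26 mm, resting on the holder's deck; ivory handle 22 x 22 mm, 26 to 68 mm. It stands on its underside. Starts plugged, axes as the holder's, underside 24 mm above the bench; only the handle's y faces can be taken there.
- holder: Loose aluminium cell holder, about 1.3 kg, standing on the bench; origin at the centre of its underside, z up. Base 90 (x) x 120 (y) mm, deck 45 mm high. Two clear guards, 36 mm wide in y, stand at x = 24 to 31 and -24 to -31 mm, up to 88 mm above the bench, beside the stopper's handle, whose top is at 92 mm. Beside the handle in +y and -y all is free above the deck.
- port (a point): Middle of the port's mouth, 45 mm above the bench, axes as the holder's. The pocket is 38 mm long in x and wide in y. The plug is held by friction between two jaw beads that run along x, 7 mm below this point. Tilting it about x, about the middle of the beads, 0.2 rad to each side, while it rises 2 to 3 mm per half-swing cancels the friction; it is free after rising about 20 mm.
- jaw_left (a joint): Grey jaw with a black rubber bead, pressing on the plug's +y face; 0 m as it starts, positive when pushed outward (+y, up to 0.008), -0.003 when the port is empty. Spring: about 17 N at 0 and 2 N more per mm. With its twin it holds the plug with more than the holder's weight.
- jaw_right (a joint): The like jaw on the plug's -y face; positive outward (-y).
- pad_top (a point): Centre of the top of the blue blotting pad, 76 x 76 mm, fixed, top 3 mm above the bench.
- liner_top (a point): Centre of the top of the green liner (50 in x, 36 mm in y) in the stand's empty stall, 10 mm above the bench; axes as the stand's. The stall runs along x, open at both ends and 40 mm wide in y between dividers 6 mm thick, 60 mm long and 62 mm high above the bench, so only the handle's x faces can be held there. The parked stopper's x lies along this x, either way round.
- stand: White fixed stand, base 100 (x) x 150 (y) x 8 mm, origin at the centre of its underside. Three stalls at y = -46, 0 and 46 mm; two hold grey spare stoppers, 68 mm tall and of the orange one's shape, whose tops are 76 mm above the bench.
- spare_a_center (a point): Centre of a grey spare stopper (shape as the orange one) in a stall of the stand; leave it alone.
- spare_b_center (a point): Centre of the other grey spare stopper in the stand; leave it alone.
- reagent: Brown glass bottle with a black cap, 52 mm across, about 105 mm tall, loose; origin at the centre of its underside. Leave it alone.
- beaker: Glass beaker, 68 mm across, 85 mm tall, loose; origin at the centre of its underside. Leave it alone.
- dish: Pale clear shut dish, 90 mm across, 15 mm tall, loose; origin at the centre of its underside. Leave it alone.
- slidebox: Blue slide box, 90 (x) x 40 (y) x 32 mm tall, loose; origin at the centre of its underside. Leave it alone.
- forceps: Steel forceps, 126 mm long along x, lying on the bench, about 8 mm tall, loose. Leave them alone.
Things that resemble listed ones, but are neither listed nor needed, are in the scene too. Of the things like the part that bears pad_top, leave any that is purple; of the rest the larger one is meant.

How it is judged:
By the outcome, as a careful person would: the job done as asked, in the order asked, and still so for the second after the job is handed in, with the robot touching nothing.
It also fails if it takes over 62 s, if anything falls off the work surface, if the arm or the gripper's body presses on something with over 40 N, if the wrist force passes 120 N, or if a joint passes its speed limit or range.

### The arm

A 7-joint arm with a two-finger parallel gripper is mounted at the origin on the work surface. World frame = base frame: x ahead of the robot, y to its left, z up, the work surface at z = 0. Lengths are in m, angles in rad, forces in N, time in s.
With the tool pointing down it reaches from about 0.4 to 0.875 m from the base axis. Payload 19.3 kg.
Tool frame: the origin (TCP) lies between the finger pads; the fingertips stand ahead of it and the grasp point (between the pads) lies 8 mm behind it (bot.tip_extent is the x of the fingertips in the tool frame, in m); x points along the fingers, y is the direction in which the jaws open and shut, and the axes are right-handed (so a half turn about x gives the same grasp; the last joint's range is limited). The gripper opens to 85 mm and grips with 20 to 120 N. Pads are 22 mm wide; open, the fingers measure 114 mm over their backs; the gripper's body (76 mm by 85 mm) begins 54 mm behind the grasp point. The pads swing forward as they close: fully open they stand 13 mm farther back than shut.
Start: joints at [-1.353, 0.521, -0.036, 1.599, 0.021, 1.021, -0.113], TCP at [0.177, 0.599, 0.242] pointing down, gripper open.
Joint ranges: [-2.91, 2.91], [-0.3, 2.13], [-1.5, 1.42], [0.17, 2.43], [-1.26, 4.41], [0.16, 1.93], [-2.52, 2.52]. Speed limits (rad/s): [1.89, 1.89, 2.39, 2.39, 3.01, 3.01, 3.01].

### API

Orientations are given as [roll, pitch, yaw] about the fixed x, y, z axes, in that order (R = Rz(yaw) Ry(pitch) Rx(roll)).
In Python, from workcell import observe, grab_frame, camera_info, bot, nets gives the robot as it stands.
- The arm moves only by the tool jog_arm, never from a script. Its argument "commands" is a list of rows, each a list of 6 numbers: the shift along the tool's x, y, z in mm, then the turn, a rotation vector about the tool's x, y, z in rad. A call has 1 to 20 rows; each row shifts and turns the pose as measured when the row begins, along the tool's axes as they then stand; what a row does not reach is not made up. A row lasts 1/10 s, in which the tool goes at most 50 mm and 8.59 degrees, less where a joint would pass 70% of its speed; a pose out of reach is approached as far as the arm can. A call is refused whole if a number of a shift passes 50 or a number of a turn 0.15, either way. A call with a gripper value outside its range is refused whole. "gripper" is the closure in counts, from 0 (fully open) to 255 (shut), set as the call begins (left out, the last holds). The fingers move at their own pace and stop on an object; "newtons" is the grip in N (left out, the last holds). Time passes only in rows, so rows that do not move let the fingers close. It gives the time, the measured TCP pose, the force and the opening at its end, in the units of the state.
- observe(): the state, without advancing time (a new reading comes with each control period).
- grab_frame(name): name is "scene" or "top"; returns the picture (420x560x3 uint8, red, green, blue); there is no depth.
- camera_info(name): a dict with "fov_y" (degrees; the focal length in pixels is half the picture's height over the tangent of half this angle, whatever the lens; pixels are square), "cx", "cy" (the principal point, pixels), "distortion" ([k1, k2, p1, p2, k3] as OpenCV has them; the pictures are not rectified), "R" (3x3) and "t" (3): a world point X has camera coordinates R X + t. Camera axes: x right, y down, z forward; pixel columns grow to the right and rows downward; lengths in m; the calibration is good to about 2 mm. A picture is of the moment at which its call begins. camera_info takes no time and is no camera call.
- bot.job_done(): hands the job in, once; it reports no verdict.
Trained networks look in the newest picture that a camera, given by its name, has taken for a name from the list of things; names that differ only in an ending like _2 or _b are one class to them, and where a whole thing is asked for, a point or a joint stands for the part that bears it (a point fixed in the world has none). Each returns a list of dicts, best first, with "p" (0 to 1); they miss things now and then, are a little off and sometimes report something else, mostly with a low value. They report only what shows in the picture. A call takes as long as a camera call. They do not tell look-alikes from the thing itself.
- nets.find_in(camera, name): "rect" ([left, top, right, bottom] in pixels, round what is visible of it).
- nets.silhouettes(camera, name): "mask" (420x560 bool, what is visible of it) and "rect" ([left, top, right, bottom] in pixels, round what is visible of it).
- nets.pinpoint(camera, name): "location" ([column, row] in pixels: a listed point, or the origin of a listed thing).
The state is a dict: "clock": time; "qpos": joint angles; "qd": joint speeds; "joint_efforts": joint torques, N m; "position": TCP position; "tool_rot": TCP orientation; "force": force on the tool from outside, world axes, zero at the start; "moment": the same for the moment, N m; "grip_width": finger opening in m.
Only numpy, scipy, OpenCV 4.12 (cv2) and the standard library are available. Lean on these libraries where they do the work, as an engineer would, in place of code of your own. Each camera call takes 0.05 s, during which the arm holds its last target.

## Working session

There is one attempt and no reset: what is moved stays moved. The work goes in short steps, Python scripts to look and compute and a tool call to move; the robot and the scene stay as the last step left them, time stands still between calls to the robot, and variables do not carry over. Pictures are saved under pics/ and viewed, and the job is handed in when it is done.

Besides the shell and the picture viewer there is one more tool, called after ">>>" by a JSON object that holds its "name" and its "arguments", one argument or row to a line. jog_arm: Moves the arm, as the interface text tells. Its arguments: {"type":"object","properties":{"commands":{"type":"array","items":{"type":"array","items":{"type":"number"}}},"gripper":{"type":"number"},"newtons":{"type":"number"}},"required":["commands"]}

```bash
ls; mkdir -p pics
python3 - <<'E'
from workcell import observe, grab_frame, camera_info, bot, nets
import cv2
print(observe()); print(bot.tip_extent)
for c in ("scene","top"):
    im=grab_frame(c); cv2.imwrite(f"pics/{c}0.png",im[:,:,::-1]); print(camera_info(c))
E
```

```text
pics
{'clock': 0.0, 'qpos': array([-1.35322013,  0.52203287, -0.0363719 ,  1.59999166,  0.02120003,
        1.02110263, -0.11280787]), 'qd': array([-0.0005877 ,  0.00149445,  0.00139759, -0.00015903, -0.00016172,
        0.00041733,  0.00187048]), 'joint_efforts': array([-3.89998086e-04, -9.27122855e+01,  1.97960213e+00, -3.69936454e+01,
        1.78050151e-02,  8.21966794e-03,  2.20533155e-05]), 'position': array([0.17730595, 0.59898606, 0.24171933]), 'tool_rot': array([-1.51870031,  1.56964663, -1.80645604]), 'force': array([-0.3800932 ,  0.07386873,  0.72498876]), 'moment': array([-0.02054014, -0.0079579 , -0.00652986]), 'grip_width': 0.08529805361088484}
0.011
{'fov_y': 52.18630413759485, 'cx': 280.2405452949727, 'cy': 210.07058893086008, 'distortion': array([-0.02044243,  0.        ,  0.        ,  0.        ,  0.        ]), 'R': array([[ 0.84695317,  0.531285  , -0.02016362],
       [ 0.27025183, -0.46286517, -0.84422733],
       [-0.45785835,  0.70957176, -0.53560587]]), 't': array([-0.43785178, -0.10348248,  1.33762942])}
{'fov_y': 48.10887815398897, 'cx': 280.9608592193099, 'cy': 213.33394548095424, 'distortion': array([0.03619886, 0.        , 0.        , 0.        , 0.        ]), 'R': array([[-0.0274257 , -0.99960624,  0.00593236],
       [-0.9824573 ,  0.02585914, -0.18468611],
       [ 0.18445998, -0.01089344, -0.98277965]]), 't': array([-0.04745908,  0.56851558,  0.95365706])}
```

View pics/scene0.png

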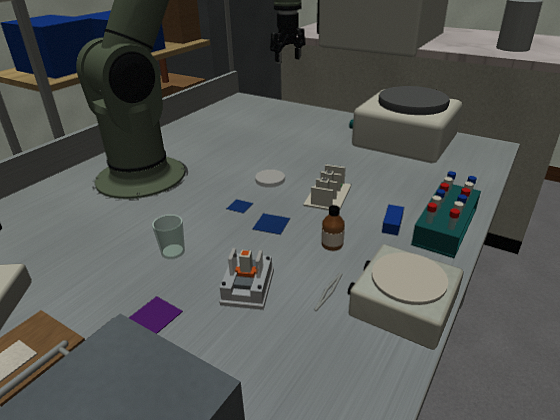

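View pics/top0.png

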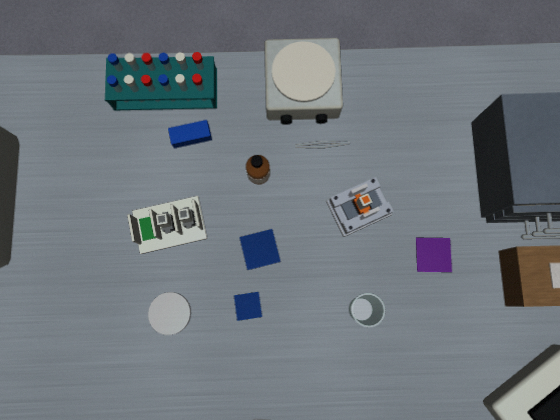

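```bash
cat > h.py <<'E'
from workcell import observe, grab_frame, camera_info, bot, nets
import cv2, numpy as np
from scipy.spatial.transform import Rotation as Rn
def K(c):
    i=camera_info(c); f=210/np.tan(np.radians(i['fov_y']/2))
    return np.array([[f,0,i['cx']],[0,f,i['cy']],[0,0,1.]]),np.array(i['distortion']),np.array(i['R']),np.array(i['t'])
def proj(c,X):
    k,d,R,t=K(c); return cv2.projectPoints(np.atleast_2d(np.asarray(X,float)),cv2.Rodrigues(R)[0],t,k,d)[0][:,0]
def ray(c,px):
    k,d,R,t=K(c); u=cv2.undistortPoints(np.array(px,float).reshape(-1,1,2),k,d)[:,0]
    return -R.T@t, np.c_[u,np.ones(len(u))]@R
def atz(c,px,z):
    o,v=ray(c,px); return o+v*((z-o[2])/v[:,2])[:,None]
E
python3 - <<'E'
from h import *
for n,z in (("stopper_center",.058),("port",.045),("holder",0),("pad_top",.003),("liner_top",.01),("stand",0),("spare_a_center",.042)):
    for c in ("top","scene"):
        for r in nets.pinpoint(c,n)[:4]:
            print(n,c,round(r['p'],2),np.round(r['location'],1),np.round(atz(c,r['location'],z)[0],4))
im=cv2.imread('pics/top0.png')
cv2.imwrite('pics/top0_h.png',cv2.resize(im[165:250,310:410],None,fx=7,fy=7,interpolation=cv2.INTER_CUBIC))
cv2.imwrite('pics/top0_s.png',cv2.resize(im[185:325,120:290],None,fx=4.5,fy=4.2857,interpolation=cv2.INTER_CUBIC))
print(observe()['clock'])
E
```

```text
stopper_center top 0.77 [359.8 203.3] [ 0.5835 -0.2318  0.058 ]
stopper_center scene 0.61 [244.1 265.3] [ 0.5787 -0.235   0.058 ]
stopper_center scene 0.5 [249.4 286.9] [ 0.6255 -0.2819  0.058 ]
port scene 0.85 [246.1 273.7] [ 0.5879 -0.2422  0.045 ]
port scene 0.38 [171.  250.1] [ 0.3989 -0.2634  0.045 ]
holder top 0.93 [357.3 205.1] [ 0.5914 -0.2365  0.    ]
holder scene 0.94 [247.3 284.1] [ 0.5768 -0.2273  0.    ]
pad_top top 0.86 [257.8 252.1] [ 0.4905 -0.0097  0.003 ]
pad_top top 0.77 [434.4 255.7] [ 0.4725 -0.3991  0.003 ]
pad_top top 0.66 [246.4 307.6] [0.3711 0.0171 0.003 ]
pad_top scene 0.97 [270.3 223.7] [ 0.4962 -0.0147  0.003 ]
pad_top scene 0.9 [159.7 314.2] [ 0.4819 -0.3892  0.003 ]
liner_top top 0.79 [146.6 228.5] [0.5489 0.2345 0.01  ]
liner_top scene 0.23 [391.8 222.7] [0.764  0.1355 0.01  ]
stand scene 0.66 [326.7 193.2] [0.5482 0.201  0.    ]
spare_a_center top 0.5 [186.7 214.7] [0.5715 0.1405 0.042 ]
spare_a_center scene 0.41 [322.7 188.4] [0.5584 0.1534 0.042 ]
0.8
```

View pics/top0_h.png

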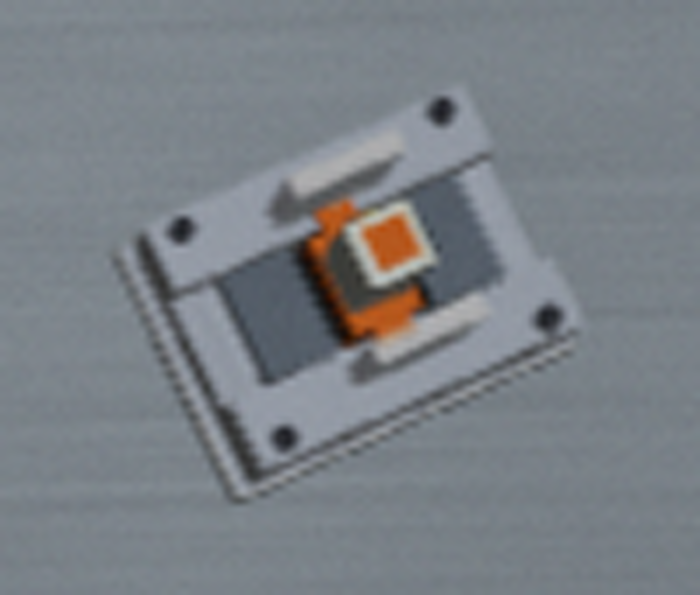

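View pics/top0_s.png

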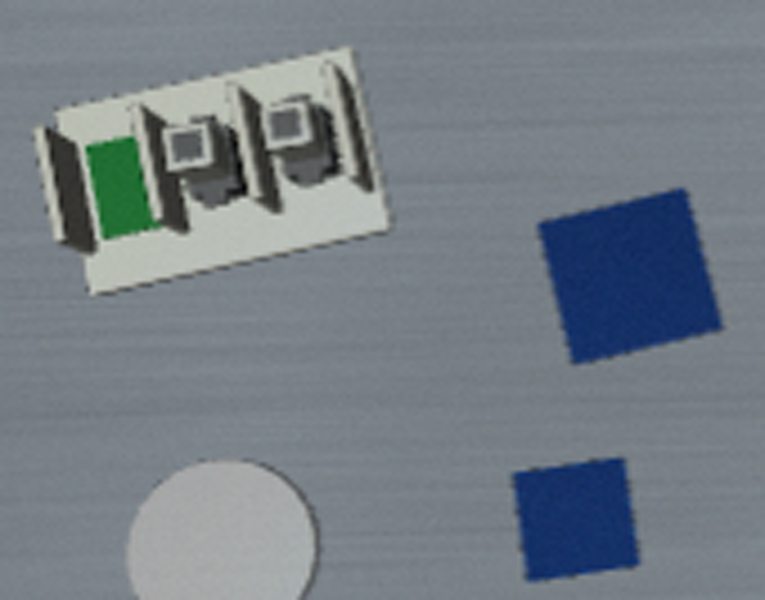

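Run:
```python
from h import *
im=cv2.imread('pics/scene0.png')
cv2.imwrite('pics/sc0_h.png',cv2.resize(im[235:315,205:290],None,fx=7,fy=7,interpolation=cv2.INTER_CUBIC))
cv2.imwrite('pics/sc0_s.png',cv2.resize(im[155:245,230:360],None,fx=6,fy=6,interpolation=cv2.INTER_CUBIC))
```

```text
(no output)
```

View pics/sc0_h.png

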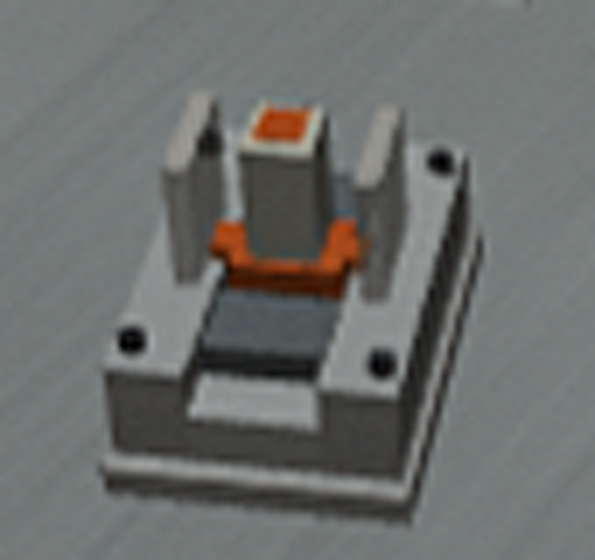

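View pics/sc0_s.png

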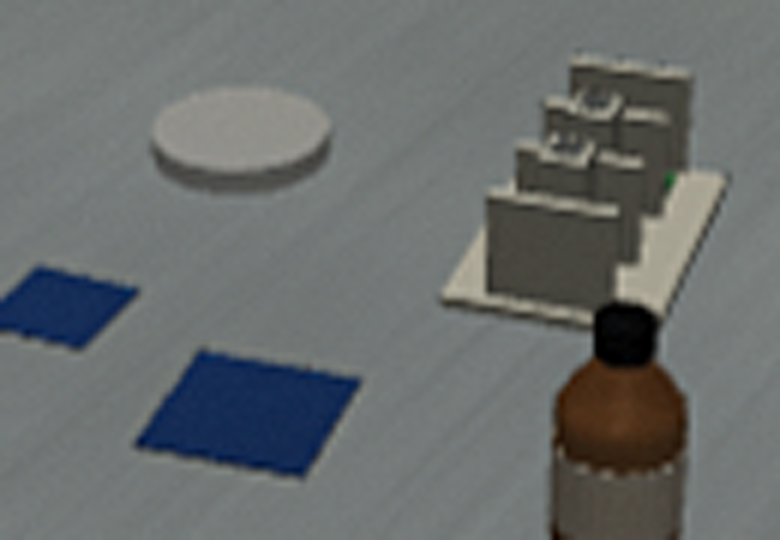

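```bash
cat > fit.py <<'E'
from h import *
from scipy.optimize import least_squares
def up(p,s,o): return (np.array(p,float)+.5)/s-.5+np.array(o)
# holder
obs=[]
sc=lambda a,b,z:None
T=lambda p:up(p,7,(310,165)); S=lambda p:up(p,7,(205,235))
# (cam,px,kind,sx,sy)
H=[('top',T((441,110)),'s',1,-1),('top',T((548,317)),'s',-1,-1),('top',T((285,437)),'s',-1,1),('top',T((180,229)),'s',1,1),
('top',T((345,226)),'h',1,1),('top',T((405,201)),'h',1,-1),('top',T((438,258)),'h',-1,-1),('top',T((378,288)),'h',-1,1),
('scene',S((131,340)),'s',-1,-1),('scene',S((381,364)),'s',1,-1),('scene',S((440,162)),'s',1,1),('scene',S((209,144)),'s',-1,1),
('scene',S((240,144)),'h',-1,-1),('scene',S((312,157)),'h',1,-1),('scene',S((328,112)),'h',1,1),('scene',S((259,103)),'h',-1,1)]
def world(p,l):
    c,s=np.cos(p[2]),np.sin(p[2]); return np.array([p[0]+c*l[0]-s*l[1],p[1]+s*l[0]+c*l[1],l[2]])
def res(p,cams=('top','scene')):
    r=[]
    for c,px,k,sx,sy in H:
        if c not in cams: continue
        l=(sx*p[3],sy*p[4],.046) if k=='s' else (sx*.011,sy*.011,.092)
        r+=list(proj(c,world(p,l))[0]-px)
    return np.array(r)
for cams in (('top','scene'),('top',),('scene',)):
    f=least_squares(lambda p:res(p,cams),[.585,-.235,.43,.037,.05])
    print(cams,np.round(f.x,4),'rms',np.sqrt(np.mean(f.fun**2)).round(2)); 
    if len(cams)==2: print(np.round(f.fun.reshape(-1,2),1))
E
python3 fit.py
```

```text
('top', 'scene') [ 0.5845 -0.2366  0.4042  0.036   0.0449] rms 0.66
[[-0.5  0.5]
 [-0.7  0.4]
 [-0.5  0.5]
 [-0.2  0.3]
 [-1.1 -0. ]
 [-0.1 -0.8]
 [-0.1  0.5]
 [-1.1  0.6]
 [ 0.2  1.2]
 [ 0.3  1.2]
 [ 0.2  1.2]
 [ 0.1  1. ]
 [-0.7  1.3]
 [-0.   0.3]
 [ 0.  -0.1]
 [-0.8  0.4]]
('top',) [ 0.585  -0.2377  0.4079  0.0361  0.0452] rms 0.39
('scene',) [ 0.5831 -0.2343  0.3995  0.0361  0.0449] rms 0.42
```

```bash
cat > fit2.py <<'E'
from fit import world
from h import *
from scipy.optimize import least_squares
def T(p): return (np.array(p,float)+.5)/[4.5,4.2857]-.5+[120,185]
def S(p): return (np.array(p,float)+.5)/6-.5+[230,155]
a=.038
P=[('top',T(q),l) for q,l in (((540,223),(a,a,.003)),((686,188),(a,-a,.003)),((722,328),(-a,-a,.003)),((573,364),(-a,a,.003)))]
P+=[('scene',S(q),l) for q,l in (((203,350),(-a,a,.003)),((362,377),(a,a,.003)),((303,477),(a,-a,.003)),((135,445),(-a,-a,.003)))]
G=[('top',T(q),l) for q,l in (((57,108),(.05,.075,.008)),((350,47),(.05,-.075,.008)),((390,228),(-.05,-.075,.008)),((92,294),(-.05,.075,.008)),
 ((85,148),(.025,.064,.01)),((104,239),(-.025,.064,.01)),((133,137),(.025,.028,.01)))]
G+=[('scene',S(q),l) for q,l in (((440,298),(-.05,-.075,.008)),((730,175),(.05,.075,.008)),((487,190),(-.03,-.072,.062)),((619,213),(.03,-.072,.062)),((570,55),(-.03,.072,.062)),((691,73),(.03,.072,.062)))]
for nm,D,x0 in (('pad',P,[.49,-.01,.2]),('stand',G,[.56,.19,.2])):
  for cams in (('top','scene'),('top',),('scene',)):
    DD=[d for d in D if d[0] in cams]
    f=least_squares(lambda p:np.concatenate([proj(c,world(p,l))[0]-px for c,px,l in DD]),x0,loss='soft_l1')
    print(nm,cams,np.round(f.x,4),np.round(f.fun.reshape(-1,2),1).tolist())
    if nm=='stand': print('liner',world(f.x,(0,.046,.01)))
E
python3 fit2.py | grep -v rms
```

```text
[[-0.5  0.5]
 [-0.7  0.4]
 [-0.5  0.5]
 [-0.2  0.3]
 [-1.1 -0. ]
 [-0.1 -0.8]
 [-0.1  0.5]
 [-1.1  0.6]
 [ 0.2  1.2]
 [ 0.3  1.2]
 [ 0.2  1.2]
 [ 0.1  1. ]
 [-0.7  1.3]
 [-0.   0.3]
 [ 0.  -0.1]
 [-0.8  0.4]]
pad ('top', 'scene') [ 0.4978 -0.0132  0.2156] [[-0.9, -0.3], [-0.1, -0.2], [0.0, 0.2], [-0.4, 0.1], [-0.6, 0.5], [0.0, 0.9], [-0.0, 0.4], [-0.4, 0.3]]
pad ('top',) [ 0.4977 -0.0139  0.2161] [[-0.5, -0.2], [0.2, -0.2], [0.4, 0.2], [-0.1, 0.2]]
pad ('scene',) [ 0.497  -0.0109  0.2141] [[-0.3, 0.0], [0.2, 0.4], [0.2, -0.1], [-0.1, -0.3]]
stand ('top', 'scene') [0.5584 0.1864 0.2067] [[-1.1, 0.1], [0.1, -0.7], [0.3, -0.0], [-0.8, 0.3], [-0.6, 0.3], [-0.8, 0.9], [4.8, -0.8], [-0.2, -0.0], [-0.3, 0.6], [-0.3, 1.2], [-0.2, 1.0], [0.2, 0.6], [0.3, 0.5]]
liner [0.54894558 0.23144189 0.01      ]
stand ('top',) [0.5583 0.1858 0.2026] [[-0.7, -0.0], [0.5, -0.6], [0.5, 0.1], [-0.6, 0.2], [-0.3, 0.2], [-0.6, 0.8], [5.1, -0.9]]
liner [0.54908923 0.23082902 0.01      ]Traceback (most recent call last):
  File "fit2.py", line 15, in <module>
    f=least_squares(lambda p:np.concatenate([proj(c,w
[... 1339 characters left out ...]
^^^^^^^^^^^^^
    return np.atleast_1d(self.fun(x))
                         ~~~~~~~~^^^
    return self.f(x, *self.args, **self.kwargs)
           ~~~~~~^^^^^^^^^^^^^^^^^^^^^^^^^^^^^^
  File "fit2.py", line 15, in <lambda>
    f=least_squares(lambda p:np.concatenate([proj(c,world(p,l))[0]-px for c,px,l in DD]),x0,loss='soft_l1')
                                             ~~~~^^^^^^^^^^^^^^
  File "h.py", line 8, in proj
    k,d,R,t=K(c); return cv2.projectPoints(np.atleast_2d(np.asarray(X,float)),cv2.Rodrigues(R)[0],t,k,d)[0][:,0]
            ~^^^
  File "h.py", line 5, in K
    i=camera_info(c); f=210/np.tan(np.radians(i['fov_y']/2))
ValueError: time passes only in moves, steps and waits
```

```bash
sed -i '/^for cams/,$d' fit.py
cat >> h.py <<'E'
def pose():
    s=observe(); return np.array(s['position']),Rn.from_euler('xyz',s['tool_rot']),s
def down(yaw):  # tool x down, tool y at heading yaw
    x=np.array([0,0,-1.]); y=np.array([np.cos(yaw),np.sin(yaw),0]); return Rn.from_matrix(np.c_[x,y,np.cross(x,y)])
def plan(p,R):
    q,Q,s=pose(); rv=(Q.inv()*R).as_rotvec()
    print('clock',s['clock'],'pos',np.round(q*1000,1),'F',np.round(s['force'],1),'M',np.round(s['moment'],2),'w',round(s['grip_width']*1000,1),'q',np.round(s['qpos'],2))
    y=Q.as_matrix()[:,1]; print(' tool y heading',round(np.arctan2(y[1],y[0]),4),'x axis',np.round(Q.as_matrix()[:,0],4))
    print(' turn',np.round(rv,4),'shift after turn',np.round(R.inv().apply(np.array(p)-q)*1000,1),'shift before',np.round(Q.inv().apply(np.array(p)-q)*1000,1))
E
python3 - <<'E'
from h import *
for k in (0.404+np.pi/2,0.404-np.pi/2): plan([.5845,-.2362,.2],down(k))
E
```

```text
clock 0.8 pos [177.4 599.3 242.3] F [-0.2 -0.5 -0.4] M [-0.    0.03 -0.02] w 85.4 q [-1.35  0.52 -0.04  1.6   0.02  1.02 -0.11]
 tool y heading 1.283 x axis [-0. -0. -1.]
 turn [-0.6918 -0.      0.    ] shift after turn [  42.3 -928.2   45.9] shift before [  42.3 -685.6  627.5]
clock 0.8 pos [177.4 599.3 242.3] F [-0.2 -0.5 -0.4] M [-0.    0.03 -0.02] w 85.4 q [-1.35  0.52 -0.04  1.6   0.02  1.02 -0.11]
 tool y heading 1.283 x axis [-0. -0. -1.]
 turn [2.4498e+00 1.0000e-04 0.0000e+00] shift after turn [ 42.3 928.2 -45.9] shift before [  42.3 -685.6  627.5]
```

>>> {"name": "jog_arm", "arguments": {
  "commands": [
    [0,-34,31,0.1,0,0],
    [0,-30,35,0.1,0,0],
    [0,-27,38,0.1,0,0],
    [0,-23,40,0.1,0,0],
    [0,-19,42,0.1,0,0],
    [0,-14,44,0.1,0,0],
    [0,-10,45,0.1,0,0],
    [0,-5,46,0.1,0,0],
    [0,0,46,0.1,0,0],
    [0,5,46,0.1,0,0]
  ],
  "gripper": 0,
  "newtons": 60
}}

```text
clock: 1.8
position: [0.3839, 0.1743, 0.2413]
tool_rot: [2.848, 1.565, 1.53]
force: [1.2, 0.8, -0.6]
grip_width: 0.0854
```

Run:
```python
from h import *
plan([.5845,-.2362,.2],down(0.404-np.pi/2))
```

```text
clock 1.8 pos [383.9 174.3 241.3] F [ 1.2  0.8 -0.6] M [ 0.05 -0.05  0.02] w 85.4 q [-0.85  0.2   0.34  2.12 -0.1   0.83 -0.2 ]
 tool y heading 0.2535 x axis [ 2.0e-04  6.1e-03 -1.0e+00]
 turn [ 1.4203 -0.0061  0.0027] shift after turn [ 41.3 456.3 -23. ] shift before [ 38.8  91.1 447.9]
```

>>> {"name": "jog_arm", "arguments": {
  "commands": [
    [2,9,45,0.142,0,0],
    [3,15.4,43,0.142,0,0],
    [3,21.3,40.4,0.142,0,0],
    [3,26.8,37,0.142,0,0],
    [3,31.8,32.8,0.142,0,0],
    [3,36.1,28,0.142,0,0],
    [3,39.7,22.6,0.142,0,0],
    [3,42.5,16.8,0.142,0,0],
    [3,44.4,10.6,0.142,0,0],
    [3,45.5,4.2,0.142,0,0]
  ]
}}

```text
clock: 2.8
position: [0.5815, -0.2584, 0.2112]
tool_rot: [-2.616, 1.558, 0.876]
force: [0.1, 0.6, -0.0]
grip_width: 0.0854
```

Run:
```python
from h import *
plan([.5845,-.2362,.15],down(0.404-np.pi/2))
```

```text
clock 2.8 pos [ 581.5 -258.4  211.2] F [ 0.1  0.6 -0. ] M [ 0.05 -0.05 -0.03] w 85.4 q [-0.11  0.68  0.71  1.63 -0.51  1.02 -0.46]
 tool y heading -1.2206 x axis [ 0.0084  0.0101 -0.9999]
 turn [-0.0538 -0.0116  0.0063] shift after turn [ 61.2 -19.2 -11.5] shift before [ 61.4 -19.4  -9.7]
```

>>> {"name": "jog_arm", "arguments": {
  "commands": [
    [0,0,0,-0.054,-0.0116,0.0063],
    [20,-7,-4,0,0,0],
    [20,-6,-4,0,0,0],
    [20,-6,-3.5,0,0,0],
    [0,0,0,0,0,0]
  ]
}}

```text
clock: 3.3
position: [0.585, -0.2442, 0.1477]
tool_rot: [0.876, 1.566, -1.873]
force: [-0.2, -1.1, -0.1]
grip_width: 0.0851
```

Run:
```python
from h import *
plan([.5845,-.2362,.069],down(0.404-np.pi/2))
for c in ("scene","top"):
    im=grab_frame(c)[:,:,::-1]
    x,y=proj(c,[.5845,-.2362,.1])[0].astype(int); x0=min(max(x-55,0),450)
    cv2.imwrite(f'pics/{c}1.png',cv2.resize(im[y-50:y+50,x0:x0+110],None,fx=6,fy=6,interpolation=cv2.INTER_CUBIC)); print(x0,y-50)
```

```text
clock 3.3 pos [ 585.  -244.2  147.7] F [-0.2 -1.1 -0.1] M [-0.01  0.03  0.01] w 85.1 q [-0.11  0.75  0.65  1.68 -0.55  0.9  -0.42]
 tool y heading -1.1782 x axis [-0.0015 -0.0048 -1.    ]
 turn [-0.0114  0.0033 -0.0039] shift after turn [78.7 -7.6 -2.6] shift before [78.7 -7.9 -2.8]
189 200
310 148
```

View pics/scene1.png

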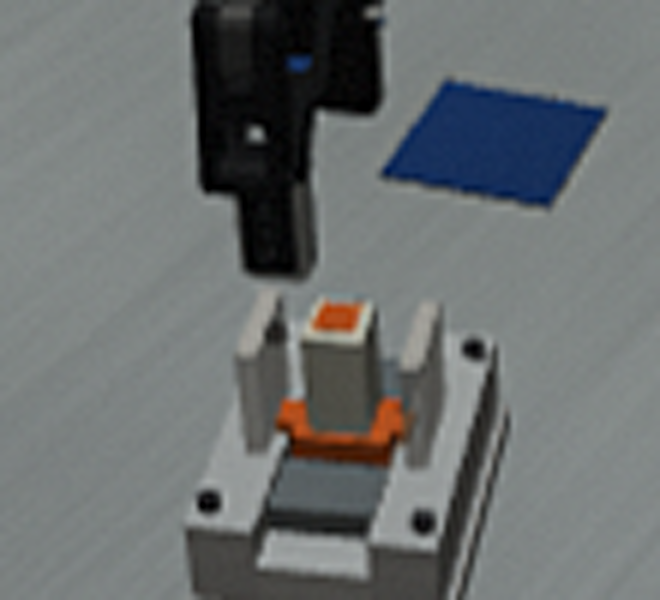

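View pics/top1.png

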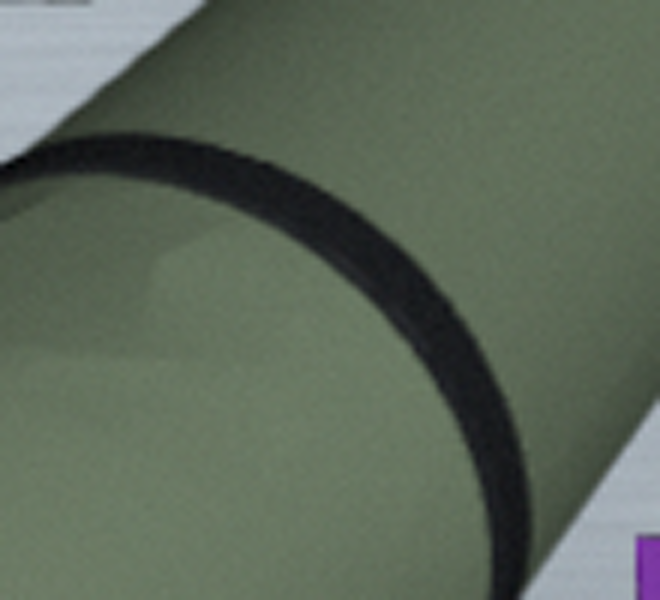

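Run:
```python
from h import *
q,Q,s=pose()
for l in ((-.002,.0425,-.011),(-.002,.0425,.011),(-.002,.057,-.011),(-.002,.057,.011)):
    print(l,((proj('scene',q+Q.apply(l))[0]-[189,200])*6+2.5).round(0))
im=cv2.imread('pics/scene1.png'); cv2.imwrite('pics/scene1b.png',cv2.resize(im[160:290,220:340],None,fx=5,fy=4.5,interpolation=cv2.INTER_CUBIC))
```

```text
(-0.002, 0.0425, -0.011) [312. 272.]
(-0.002, 0.0425, 0.011) [241. 266.]
(-0.002, 0.057, -0.011) [300. 301.]
(-0.002, 0.057, 0.011) [228. 295.]
```

View pics/scene1b.png

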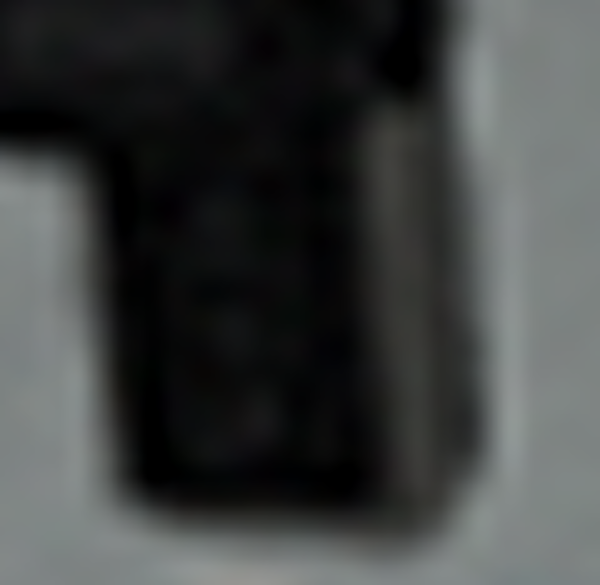

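>>> {"name": "jog_arm", "arguments": {
  "commands": [
    [0,-7.6,-2.7,-0.0114,0.0033,-0.0039],
    [0,0,0,0,0,0],
    [15,0,0,0,0,0],
    [15,0,0,0,0,0],
    [15,0,0,0,0,0],
    [10,0,0,0,0,0],
    [10,0,0,0,0,0],
    [0,0,0,0,0,0],
    [0,0,0,0,0,0]
  ]
}}

```text
clock: 4.3
position: [0.5862, -0.239, 0.0824]
tool_rot: [2.363, 1.564, -0.376]
force: [0.8, 0.4, 0.3]
grip_width: 0.0851
```

Run:
```python
from h import *
plan([.5845,-.2362,.069],down(0.404-np.pi/2))
for c in ("scene",):
    im=grab_frame(c)[:,:,::-1]
    cv2.imwrite(f'pics/{c}2.png',cv2.resize(im[215:315,190:300],None,fx=6,fy=6,interpolation=cv2.INTER_CUBIC))
```

```text
clock 4.3 pos [ 586.2 -239.    82.4] F [0.8 0.4 0.3] M [-0.01 -0.03  0.04] w 85.1 q [-0.08  0.82  0.59  1.72 -0.61  0.78 -0.36]
 tool y heading -1.1678 x axis [ 0.0059 -0.0023 -1.    ]
 turn [-0.001  -0.0045 -0.0045] shift after turn [13.4 -3.2  0.5] shift before [13.4 -3.3  0.6]
```

View pics/scene2.png

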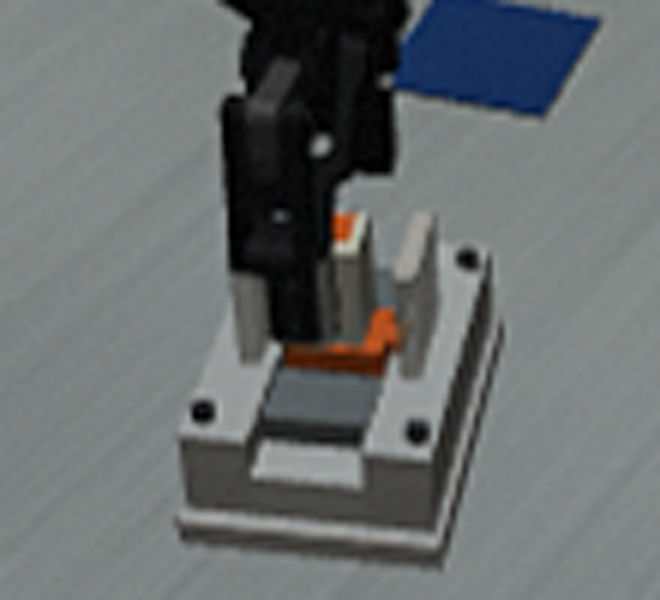

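>>> {"name": "jog_arm", "arguments": {
  "commands": [
    [7,-1.8,0.3,-0.001,-0.0045,-0.0045],
    [6,-1.6,0.3,0,0,0],
    [0,0,0,0,0,0]
  ]
}}

```text
clock: 4.65
position: [0.5847, -0.2358, 0.0693]
tool_rot: [2.726, 1.57, -0.011]
force: [-0.7, 0.1, 0.4]
grip_width: 0.0854
```

Run:
```python
from h import *
plan([.5845,-.2362,.069],down(0.404-np.pi/2))
```

```text
clock 4.65 pos [ 584.7 -235.8   69.3] F [-0.7  0.1  0.4] M [ 0.01 -0.   -0.02] w 85.4 q [-0.07  0.84  0.57  1.73 -0.62  0.77 -0.36]
 tool y heading -1.1663 x axis [ 9.e-04 -0.e+00 -1.e+00]
 turn [ 0.0005 -0.0008 -0.0004] shift after turn [0.3 0.3 0.4] shift before [0.3 0.3 0.4]
```

>>> {"name": "jog_arm", "arguments": {
  "commands": [
    [0,0,0,0,0,0],
    [0,0,0,0,0,0],
    [0,0,0,0,0,0],
    [0,0,0,0,0,0],
    [0,0,0,0,0,0]
  ],
  "gripper": 168,
  "newtons": 20
}}

```text
clock: 5.15
position: [0.585, -0.2359, 0.0698]
tool_rot: [2.591, 1.569, -0.146]
force: [-0.4, -0.1, -0.9]
grip_width: 0.0293
```

Run:
```python
from h import *
plan([.5845,-.2362,.069],down(0.404-np.pi/2))
for c in ("scene",):
    im=grab_frame(c)[:,:,::-1]
    cv2.imwrite(f'pics/{c}3.png',cv2.resize(im[235:295,220:280],None,fx=10,fy=10,interpolation=cv2.INTER_CUBIC))
```

```text
clock 5.15 pos [ 585.  -235.9   69.8] F [-0.4 -0.1 -0.9] M [-0.02  0.02  0.01] w 29.3 q [-0.07  0.84  0.57  1.73 -0.62  0.77 -0.36]
 tool y heading -1.1663 x axis [ 1.7e-03 -3.0e-04 -1.0e+00]
 turn [ 0.0005 -0.0015 -0.0009] shift after turn [0.8 0.1 0.6] shift before [0.8 0.1 0.6]
```

View pics/scene3.png

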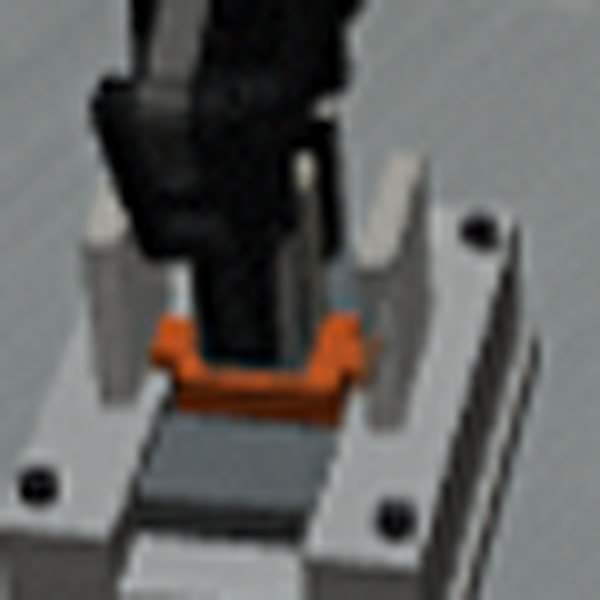

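>>> {"name": "jog_arm", "arguments": {
  "commands": [
    [0.5,0,-1.2,0,0,0],
    [0,0,0,0,0,0],
    [0,0,0,0,0,0]
  ],
  "gripper": 180
}}

```text
clock: 5.5
position: [0.5863, -0.2354, 0.0694]
tool_rot: [2.601, 1.569, -0.136]
force: [-0.7, -1.2, -0.9]
grip_width: 0.0252
```

Run:
```python
from h import *
plan([.5845,-.2362,.069],down(0.404-np.pi/2))
```

```text
clock 5.5 pos [ 586.3 -235.4   69.4] F [-0.7 -1.2 -0.9] M [-0.04 -0.03 -0.02] w 25.2 q [-0.07  0.84  0.57  1.72 -0.62  0.77 -0.36]
 tool y heading -1.1663 x axis [ 1.9e-03 -3.0e-04 -1.0e+00]
 turn [ 0.0005 -0.0016 -0.001 ] shift after turn [0.4 0.  2. ] shift before [0.4 0.  2. ]
```

>>> {"name": "jog_arm", "arguments": {
  "commands": [
    [0,0,0,0,0,0],
    [0,0,0,0,0,0]
  ],
  "gripper": 188
}}

```text
clock: 5.7
position: [0.5865, -0.2357, 0.0695]
tool_rot: [2.406, 1.568, -0.331]
force: [0.1, 0.4, 0.1]
grip_width: 0.0223
```

Run:
```python
from h import *
plan([.5845,-.2362,.069],down(0.404-np.pi/2))
```

```text
clock 5.7 pos [ 586.5 -235.7   69.5] F [0.1 0.4 0.1] M [-0.04 -0.03  0.05] w 22.3 q [-0.07  0.84  0.57  1.72 -0.62  0.77 -0.36]
 tool y heading -1.1664 x axis [ 2.3e-03 -8.0e-04 -1.0e+00]
 turn [ 0.0004 -0.0018 -0.0016] shift after turn [ 0.5 -0.3  2. ] shift before [ 0.5 -0.3  2. ]
```

>>> {"name": "jog_arm", "arguments": {
  "commands": [
    [0,0,0,0,0,0],
    [0,0,0,0,0,0],
    [0,0,0,0,0,0]
  ],
  "gripper": 255,
  "newtons": 80
}}

```text
clock: 6.0
position: [0.5865, -0.2358, 0.0697]
tool_rot: [2.453, 1.568, -0.285]
force: [0.1, -0.4, 0.0]
grip_width: 0.0212
```

Run:
```python
from h import *
plan([.5845,-.2362,.069],down(0.404-np.pi/2))
```

```text
clock 6.0 pos [ 586.5 -235.8   69.7] F [ 0.1 -0.4  0. ] M [-0.05 -0.04 -0.  ] w 21.2 q [-0.07  0.84  0.57  1.72 -0.62  0.77 -0.36]
 tool y heading -1.1665 x axis [ 2.5e-03 -7.0e-04 -1.0e+00]
 turn [ 0.0003 -0.002  -0.0016] shift after turn [ 0.7 -0.4  2. ] shift before [ 0.7 -0.4  2. ]
```

```bash
cat > rock.py <<'E'
from h import *
import sys
P=np.array([.5865,-.2358,.038]); H=-1.1668
def tgt(th,L):
    R=down(H)*Rn.from_rotvec([0,0,th]); return P-R.as_matrix()[:,0]*L/1000, R
def state():
    q,Q,s=pose(); r=down(H).inv()*Q; th=r.as_rotvec()
    l=Q.inv().apply(P-q)*1000
    print('t',s['clock'],'rot',np.round(th,3),'pivot in tool',np.round(l,1),'F',np.round(s['force'],1),'M',np.round(s['moment'],2),'w',round(s['grip_width']*1000,1)); return q,Q,th,l
def rows(th1,L1,n):
    q,Q,th,l=state(); out=[]
    for k in range(1,n+1):
        a=k/n; p,R=tgt(th[2]+(th1-th[2])*a,l[0]+(L1-l[0])*a)
        sh=Q.inv().apply(p-q)*1000; rv=(Q.inv()*R).as_rotvec(); out.append([round(float(v),1) for v in sh]+[round(float(v),3) for v in rv]); q,Q=p,R
    print(out)
if __name__=='__main__': rows(float(sys.argv[1]),float(sys.argv[2]),int(sys.argv[3]))
E
python3 rock.py 0.2 32.5 3
```

```text
t 6.0 rot [-0.     0.002  0.002] pivot in tool [31.7 -0.   0.1] F [ 0.1 -0.4  0. ] M [-0.05 -0.04 -0.  ] w 21.2
[[-0.2, -2.1, 0.0, 0.0, -0.002, 0.066], [-0.2, -2.1, -0.0, 0.0, 0.0, 0.066], [-0.2, -2.1, 0.0, 0.0, 0.0, 0.066]]
```

>>> {"name": "jog_arm", "arguments": {
  "commands": [
    [-0.2,-2.1,0,0,-0.002,0.066],
    [-0.2,-2.1,0,0,0,0.066],
    [-0.2,-2.1,0,0,0,0.066],
    [0,0,0,0,0,0]
  ]
}}

```text
clock: 6.4
position: [0.5835, -0.2299, 0.0698]
tool_rot: [1.573, 1.365, -1.166]
force: [-0.8, 1.8, -0.9]
grip_width: 0.021
```

```bash
python3 rock.py 0.2 33 1;python3 rock.py -0.2 34.5 6
```

```text
t 6.4 rot [0.001 0.    0.206] pivot in tool [32.5 -0.1 -0.4] F [-0.8  1.8 -0.9] M [0.75 0.48 0.01] w 21.0
[[-0.5, 0.1, -0.4, -0.001, -0.0, -0.006]]
t 6.4 rot [0.001 0.    0.206] pivot in tool [32.5 -0.1 -0.4] F [-0.8  1.8 -0.9] M [0.75 0.48 0.01] w 21.0
[[-0.3, 2.2, -0.4, -0.001, -0.0, -0.068], [-0.3, 2.2, 0.0, -0.0, -0.0, -0.068], [-0.3, 2.3, 0.0, 0.0, 0.0, -0.068], [-0.3, 2.3, -0.0, 0.0, 0.0, -0.068], [-0.3, 2.3, 0.0, 0.0, 0.0, -0.068], [-0.3, 2.3, -0.0, 0.0, 0.0, -0.068]]
```

Tracking is good and the forces are low. Next is a full swing to the other side, rising 2 to 2.5 mm.

>>> {"name": "jog_arm", "arguments": {
  "commands": [
    [-0.4,2.2,-0.4,0,0,-0.068],
    [-0.4,2.2,0,0,0,-0.068],
    [-0.4,2.3,0,0,0,-0.068],
    [-0.4,2.3,0,0,0,-0.068],
    [-0.4,2.3,0,0,0,-0.068],
    [-0.4,2.3,0,0,0,-0.068]
  ]
}}

```text
clock: 7.0
position: [0.5887, -0.2409, 0.0726]
tool_rot: [-1.566, 1.355, 1.984]
force: [1.3, -0.6, -5.9]
grip_width: 0.0211
```

```bash
python3 rock.py 0.2 37 6
python3 - <<'E'
from h import *
im=grab_frame('scene')[:,:,::-1]
cv2.imwrite(f'pics/scene4.png',cv2.resize(im[225:315,205:295],None,fx=6,fy=6,interpolation=cv2.INTER_CUBIC))
E
```

```text
t 7.0 rot [-0.004 -0.001 -0.216] pivot in tool [35.  2. -0.] F [ 1.3 -0.6 -5.9] M [-0.93 -0.71 -0.07] w 21.1
[[-0.3, -0.5, 0.0, 0.004, 0.002, 0.069], [-0.3, -2.5, -0.0, -0.0, -0.0, 0.069], [-0.2, -2.5, 0.0, -0.0, 0.0, 0.069], [-0.2, -2.5, -0.0, 0.0, -0.0, 0.069], [-0.2, -2.5, 0.0, -0.0, -0.0, 0.069], [-0.2, -2.6, 0.0, 0.0, 0.0, 0.069]]
```

View pics/scene4.png

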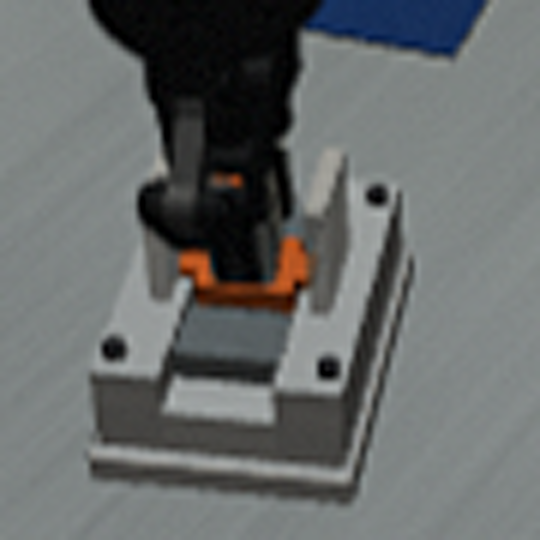

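>>> {"name": "jog_arm", "arguments": {
  "commands": [
    [-0.4,-0.8,0,0.004,0.002,0.069],
    [-0.4,-2.5,0,0,0,0.069],
    [-0.4,-2.5,0,0,0,0.069],
    [-0.4,-2.5,0,0,0,0.069],
    [-0.4,-2.5,0,0,0,0.069],
    [-0.4,-2.6,0,0,0,0.069]
  ]
}}

```text
clock: 7.65
position: [0.5821, -0.23, 0.0735]
tool_rot: [1.579, 1.368, -1.165]
force: [1.6, -1.5, -7.2]
grip_width: 0.021
```

```bash
python3 rock.py -0.2 39.5 6
```

```text
t 7.65 rot [0.006 0.001 0.203] pivot in tool [36.2 -0.2 -1.8] F [ 1.6 -1.5 -7.2] M [ 0.32 -0.01  0.05] w 21.0
[[-0.5, 2.3, -1.8, -0.006, -0.001, -0.067], [-0.5, 2.5, -0.0, -0.0, 0.0, -0.067], [-0.5, 2.5, 0.0, 0.0, 0.0, -0.067], [-0.5, 2.6, -0.0, 0.0, -0.0, -0.067], [-0.5, 2.6, 0.0, 0.0, 0.0, -0.067], [-0.5, 2.6, -0.0, -0.0, -0.0, -0.067]]
```

>>> {"name": "jog_arm", "arguments": {
  "commands": [
    [-0.5,2.3,-0.5,-0.006,-0.001,-0.067],
    [-0.5,2.5,-0.5,0,0,-0.067],
    [-0.5,2.5,-0.3,0,0,-0.067],
    [-0.5,2.6,0,0,0,-0.067],
    [-0.5,2.6,0,0,0,-0.067],
    [-0.5,2.6,0,0,0,-0.067]
  ]
}}

```text
clock: 8.25
position: [0.5878, -0.2369, 0.0752]
tool_rot: [-1.549, 1.363, 2.007]
force: [1.0, -1.5, -7.7]
grip_width: 0.0212
```

```bash
python3 rock.py 0.2 41.5 6
```

```text
t 8.25 rot [-0.01  -0.006 -0.208] pivot in tool [36.7  6.2  0.6] F [ 1.  -1.5 -7.7] M [-1.09 -0.73 -0.14] w 21.2
[[-0.7, 3.6, 0.9, 0.01, 0.006, 0.068], [-0.7, -2.6, -0.0, -0.0, 0.0, 0.068], [-0.7, -2.7, -0.0, 0.0, -0.0, 0.068], [-0.7, -2.7, -0.0, -0.0, -0.0, 0.068], [-0.7, -2.8, -0.0, 0.0, 0.0, 0.068], [-0.7, -2.8, 0.0, 0.0, -0.0, 0.068]]
```

```bash
python3 - <<'E'
from h import *
im=grab_frame('scene')[:,:,::-1]
cv2.imwrite(f'pics/scene5.png',cv2.resize(im[225:315,205:295],None,fx=6,fy=6,interpolation=cv2.INTER_CUBIC))
E
python3 rock.py 0.2 40 6
```

```text
t 8.3 rot [-0.008 -0.006 -0.212] pivot in tool [36.8  4.7 -0.2] F [-0.5  2.2  7.6] M [ 1.2  -0.4  -0.18] w 21.1
[[-0.4, 2.2, 0.0, 0.007, 0.006, 0.069], [-0.4, -2.6, 0.0, -0.0, 0.0, 0.069], [-0.4, -2.6, -0.0, -0.0, -0.0, 0.069], [-0.4, -2.7, 0.0, 0.0, -0.0, 0.069], [-0.4, -2.7, -0.0, 0.0, 0.0, 0.069], [-0.4, -2.7, 0.0, 0.0, -0.0, 0.069]]
```

View pics/scene5.png

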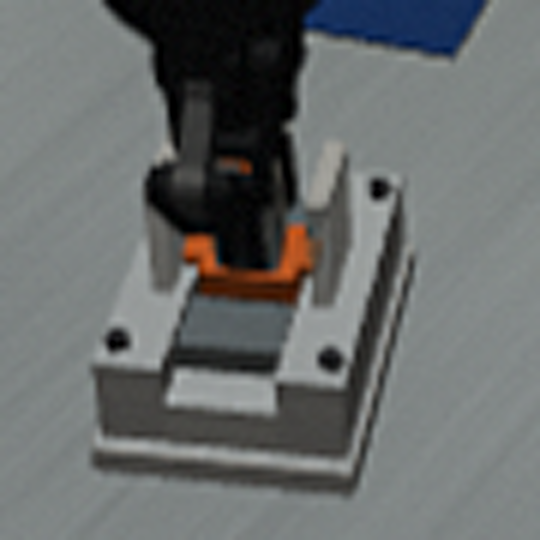

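>>> {"name": "jog_arm", "arguments": {
  "commands": [
    [0,0,0,0,0,0],
    [0,0,0,0,0,0]
  ]
}}

```text
clock: 8.5
position: [0.5878, -0.2386, 0.0749]
tool_rot: [-1.551, 1.359, 2.001]
force: [-1.5, 1.7, 5.5]
grip_width: 0.021
```

```bash
python3 rock.py 0.2 40 6
python3 - <<'E'
from h import *
im=grab_frame('scene')[:,:,::-1]
cv2.imwrite(f'pics/scene6.png',cv2.resize(im[225:315,205:295],None,fx=6,fy=6,interpolation=cv2.INTER_CUBIC))
E
python3 rock.py 0.2 40 6
```

```text
t 8.5 rot [-0.007 -0.005 -0.212] pivot in tool [36.8  4.8 -0.1] F [-1.5  1.7  5.5] M [0.5  0.36 0.06] w 21.0
[[-0.5, 2.2, 0.1, 0.007, 0.005, 0.069], [-0.5, -2.6, -0.0, 0.0, -0.0, 0.069], [-0.5, -2.6, 0.0, 0.0, 0.0, 0.069], [-0.4, -2.7, -0.0, -0.0, -0.0, 0.069], [-0.4, -2.7, -0.0, -0.0, -0.0, 0.069], [-0.4, -2.7, -0.0, 0.0, 0.0, 0.069]]
t 8.55 rot [-0.007 -0.005 -0.211] pivot in tool [36.8  4.9 -0.1] F [-0.3  2.2  3.2] M [ 0.27  0.12 -0.05] w 21.2
[[-0.5, 2.3, 0.1, 0.007, 0.006, 0.069], [-0.5, -2.6, 0.0, -0.0, 0.0, 0.069], [-0.4, -2.6, -0.0, 0.0, -0.0, 0.069], [-0.4, -2.7, 0.0, 0.0, 0.0, 0.069], [-0.4, -2.7, -0.0, -0.0, -0.0, 0.069], [-0.4, -2.7, -0.0, 0.0, 0.0, 0.069]]
```

View pics/scene6.png

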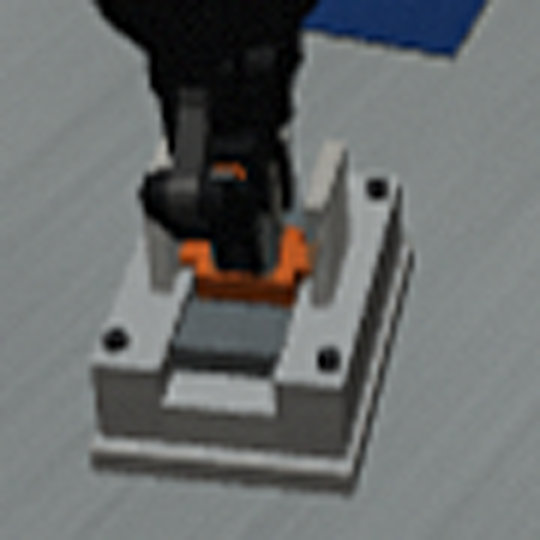

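```bash
python3 - <<'E'
s=open('rock.py').read()
s=s.replace("    l=Q.inv()","    global P\n    xd=Q.as_matrix()[:,0]; P=q+xd*(q[2]-.038)/abs(xd[2]); print('P',np.round(P*1000,1))\n    l=Q.inv()")
open('rock.py','w').write(s)
E
python3 rock.py 0.2 40.5 5
```

```text
P [ 584.4 -231.2   38. ]
t 8.55 rot [-0.007 -0.005 -0.211] pivot in tool [37.8  0.  -0. ] F [-0.3  2.2  3.2] M [ 0.27  0.12 -0.05] w 21.2
[[-0.4, -3.2, 0.2, 0.007, 0.006, 0.082], [-0.4, -3.2, -0.0, 0.0, 0.0, 0.082], [-0.4, -3.2, 0.0, -0.0, -0.0, 0.082], [-0.4, -3.3, 0.0, 0.0, -0.0, 0.082], [-0.4, -3.3, -0.0, 0.0, 0.0, 0.082]]
```

>>> {"name": "jog_arm", "arguments": {
  "commands": [
    [-0.4,-3.2,0.2,0.007,0.006,0.082],
    [-0.4,-3.2,0,0,0,0.082],
    [-0.4,-3.2,0,0,0,0.082],
    [-0.4,-3.3,0,0,0,0.082],
    [-0.4,-3.3,0,0,0,0.082]
  ]
}}

```text
clock: 9.05
position: [0.58, -0.2237, 0.0777]
tool_rot: [1.581, 1.355, -1.157]
force: [0.3, -1.9, -7.2]
grip_width: 0.0208
```

```bash
python3 rock.py -0.2 43 5
```

```text
P [ 583.5 -231.6   38. ]
t 9.05 rot [0.001 0.002 0.216] pivot in tool [40.7  0.  -0. ] F [ 0.3 -1.9 -7.2] M [0.38 0.21 0.05] w 20.8
[[-0.3, 3.4, -0.1, -0.001, -0.002, -0.083], [-0.3, 3.5, -0.0, -0.0, -0.0, -0.083], [-0.3, 3.5, 0.0, 0.0, -0.0, -0.083], [-0.3, 3.5, -0.0, -0.0, 0.0, -0.083], [-0.3, 3.6, -0.0, 0.0, -0.0, -0.083]]
```

>>> {"name": "jog_arm", "arguments": {
  "commands": [
    [-0.3,3.6,-0.1,0,-0.002,-0.083],
    [-0.3,3.6,0,0,0,-0.083],
    [-0.4,3.6,0,0,0,-0.083],
    [-0.4,3.6,0,0,0,-0.083],
    [-0.4,3.6,0,0,0,-0.083]
  ]
}}

```text
clock: 9.55
position: [0.5858, -0.2289, 0.0789]
tool_rot: [-1.546, 1.367, 2.018]
force: [1.9, -2.1, -8.0]
grip_width: 0.0211
```

```bash
python3 rock.py 0.2 44.5 5
```

```text
P [ 582.2 -221.2   38. ]
t 9.55 rot [-0.018 -0.007 -0.204] pivot in tool [41.8 -0.   0. ] F [ 1.9 -2.1 -8. ] M [-1.33 -0.79 -0.13] w 21.1
[[-0.4, -3.4, 0.3, 0.017, 0.008, 0.081], [-0.4, -3.5, -0.0, -0.0, -0.0, 0.081], [-0.4, -3.5, 0.0, 0.0, -0.0, 0.081], [-0.4, -3.5, -0.0, 0.0, 0.0, 0.081], [-0.4, -3.6, 0.0, 0.0, -0.0, 0.081]]
```

```bash
python3 - <<'E'
from h import *
im=grab_frame('scene')[:,:,::-1]
cv2.imwrite(f'pics/scene7.png',cv2.resize(im[225:315,205:295],None,fx=6,fy=6,interpolation=cv2.INTER_CUBIC))
E
python3 rock.py 0.2 40 6
```

```text
P [ 582.1 -223.3   38. ]
t 9.6 rot [-0.015 -0.007 -0.208] pivot in tool [41.8  0.  -0. ] F [-2.5  2.3 23.2] M [ 1.76  0.4  -0.19] w 20.6
[[0.4, -2.8, 0.3, 0.014, 0.008, 0.068], [0.4, -2.8, -0.0, -0.0, -0.0, 0.068], [0.4, -2.8, 0.0, 0.0, -0.0, 0.068], [0.4, -2.8, -0.0, 0.0, 0.0, 0.068], [0.4, -2.7, 0.0, -0.0, 0.0, 0.068], [0.4, -2.7, -0.0, 0.0, -0.0, 0.068]]
```

View pics/scene7.png

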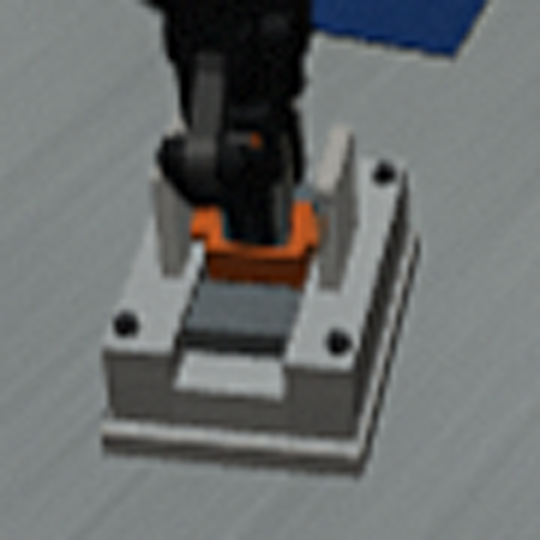

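>>> {"name": "jog_arm", "arguments": {
  "commands": [
    [0,0,0,0,0,0]
  ]
}}

```text
clock: 9.7
position: [0.5858, -0.2317, 0.0792]
tool_rot: [-1.547, 1.362, 2.012]
force: [-0.7, 5.9, 7.6]
grip_width: 0.0209
```

```bash
python3 rock.py 0.2 44 5; python3 -c "
from h import *
print(pose()[2]['qpos'].round(3),pose()[2]['qd'].round(3))"
```

```text
P [ 582.1 -223.8   38. ]
t 9.7 rot [-0.014 -0.006 -0.208] pivot in tool [42.1 -0.   0. ] F [-0.7  5.9  7.6] M [ 1.2   0.1  -0.07] w 20.9
[[-0.2, -3.5, 0.3, 0.013, 0.007, 0.082], [-0.2, -3.5, -0.0, 0.0, -0.0, 0.082], [-0.2, -3.5, 0.0, 0.0, 0.0, 0.082], [-0.2, -3.6, 0.0, 0.0, 0.0, 0.082], [-0.2, -3.6, -0.0, 0.0, -0.0, 0.082]]
[ 0.053  0.875  0.506  1.578 -0.614  1.025 -0.331] [ 0.041  0.019 -0.012 -0.041 -0.01   0.064  0.011]
```

>>> {"name": "jog_arm", "arguments": {
  "commands": [
    [-0.3,-3.5,0.3,0.013,0.007,0.082],
    [-0.4,-3.5,0,0,0,0.082],
    [-0.4,-3.5,0,0,0,0.082],
    [-0.4,-3.6,0,0,0,0.082],
    [-0.4,-3.6,0,0,0,0.082]
  ]
}}

```text
clock: 10.2
position: [0.5772, -0.2161, 0.0817]
tool_rot: [1.58, 1.353, -1.16]
force: [1.1, -2.8, -8.3]
grip_width: 0.0211
```

```bash
python3 rock.py -0.2 46.5 5
```

```text
P [ 581.1 -225.    38. ]
t 10.2 rot [0.002 0.002 0.218] pivot in tool [44.8  0.  -0. ] F [ 1.1 -2.8 -8.3] M [-0.29 -0.    0.03] w 21.1
[[-0.2, 3.8, -0.1, -0.002, -0.002, -0.084], [-0.2, 3.8, 0.0, -0.0, -0.0, -0.084], [-0.2, 3.8, -0.0, -0.0, -0.0, -0.084], [-0.2, 3.9, 0.0, 0.0, 0.0, -0.084], [-0.2, 3.9, -0.0, 0.0, -0.0, -0.084]]
```

>>> {"name": "jog_arm", "arguments": {
  "commands": [
    [-0.3,5,-0.1,-0.002,-0.002,-0.084],
    [-0.3,5,0,0,0,-0.084],
    [-0.3,5,0,0,0,-0.084]
  ]
}}

```text
clock: 10.5
position: [0.5821, -0.2185, 0.0831]
tool_rot: [-1.414, 1.535, 2.15]
force: [0.5, -2.4, -13.2]
grip_width: 0.021
```

```bash
python3 rock.py -0.2 46.5 2
```

```text
P [ 581.2 -217.1   38. ]
t 10.5 rot [-0.018 -0.006 -0.035] pivot in tool [45.1 -0.   0. ] F [  0.5  -2.4 -13.2] M [-0.65 -0.38 -0.11] w 21.0
[[-0.5, 3.8, 0.4, 0.018, 0.007, -0.082], [-0.5, 3.8, -0.0, 0.0, -0.0, -0.082]]
```

```bash
python3 - <<'E'
from h import *
im=grab_frame('scene')[:,:,::-1]
cv2.imwrite(f'pics/scene8.png',cv2.resize(im[225:315,205:295],None,fx=6,fy=6,interpolation=cv2.INTER_CUBIC))
print(pose()[2]['qpos'].round(3),pose()[2]['qd'].round(3))
E
python3 rock.py -0.2 46.5 2
```

```text
[-0.072  0.815  0.558  1.713 -0.59   0.822 -0.378] [-0.052 -0.023  0.036  0.079  0.001 -0.134 -0.049]
P [ 581.1 -219.7   38. ]
t 10.55 rot [-0.015 -0.006 -0.04 ] pivot in tool [45.6 -0.  -0. ] F [-10.6  11.5  12. ] M [ 3.52  2.01 -0.15] w 21.1
[[-0.3, 3.7, 0.3, 0.015, 0.007, -0.08], [-0.3, 3.7, -0.0, 0.0, -0.0, -0.08]]
```

View pics/scene8.png

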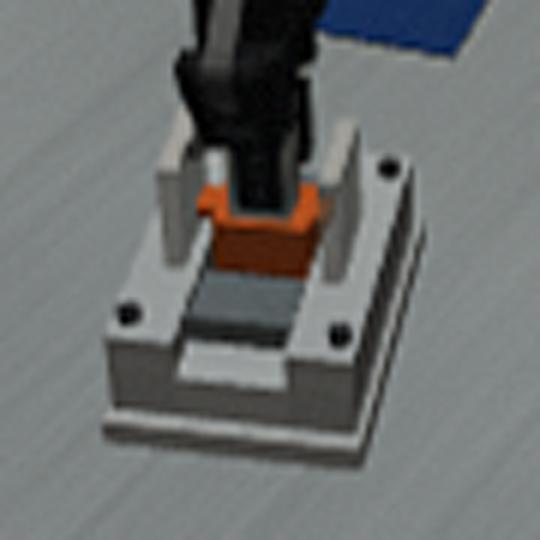

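>>> {"name": "jog_arm", "arguments": {
  "commands": [
    [-0.3,4.2,0.3,0.015,0.007,-0.08],
    [-0.3,4.2,0,0,0,-0.08],
    [0,0,0,0,0,0]
  ]
}}

```text
clock: 10.85
position: [0.5832, -0.2266, 0.084]
tool_rot: [-1.566, 1.362, 1.98]
force: [-6.2, 0.6, 11.4]
grip_width: 0.0211
```

```bash
python3 rock.py 0.2 48.5 5
```

```text
P [ 579.4 -217.6   38. ]
t 10.85 rot [-0.    -0.001 -0.209] pivot in tool [47. -0. -0.] F [-6.2  0.6 11.4] M [0.9  1.6  0.28] w 21.1
[[-0.1, -3.9, 0.1, 0.0, 0.001, 0.082], [-0.1, -3.9, -0.0, 0.0, 0.0, 0.082], [-0.1, -3.9, -0.0, 0.0, -0.0, 0.082], [-0.1, -3.9, -0.0, 0.0, 0.0, 0.082], [-0.1, -4.0, 0.0, 0.0, 0.0, 0.082]]
```

>>> {"name": "jog_arm", "arguments": {
  "commands": [
    [-0.3,-3.9,0.1,0,0.001,0.082],
    [-0.3,-3.9,0,0,0,0.082],
    [-0.4,-3.9,0,0,0,0.082],
    [-0.4,-3.9,0,0,0,0.082],
    [-0.4,-4,0,0,0,0.082]
  ]
}}

```text
clock: 11.35
position: [0.5757, -0.2084, 0.0898]
tool_rot: [1.604, 1.351, -1.137]
force: [0.8, -1.6, -2.7]
grip_width: 0.0209
```

```bash
python3 rock.py -0.2 51 5
```

```text
P [ 580.6 -218.9   38. ]
t 11.35 rot [0.003 0.007 0.219] pivot in tool [53.1 -0.   0. ] F [ 0.8 -1.6 -2.7] M [-0.3  -0.06  0.06] w 20.9
[[0.6, 4.4, -0.4, -0.003, -0.007, -0.084], [0.6, 4.4, -0.0, 0.0, 0.0, -0.084], [0.6, 4.3, 0.0, -0.0, -0.0, -0.084], [0.6, 4.3, -0.0, 0.0, 0.0, -0.084], [0.6, 4.3, 0.0, -0.0, -0.0, -0.084]]
```

>>> {"name": "jog_arm", "arguments": {
  "commands": [
    [-0.5,5,0,0,0,-0.084],
    [-0.5,5,0,0,0,-0.084],
    [0,0,0,0,0,0]
  ]
}}

```text
clock: 11.65
position: [0.5804, -0.2094, 0.0927]
tool_rot: [1.676, 1.514, -1.049]
force: [-1.9, -1.2, -0.4]
grip_width: 0.0208
```

```bash
python3 rock.py 0 55 2
python3 - <<'E'
from h import *
im=grab_frame('scene')[:,:,::-1]
cv2.imwrite(f'pics/scene9.png',cv2.resize(im[225:315,205:295],None,fx=6,fy=6,interpolation=cv2.INTER_CUBIC))
E
```

```text
P [ 582.  -212.2   38. ]
t 11.65 rot [-0.013  0.006  0.057] pivot in tool [54.8 -0.   0. ] F [-1.9 -1.2 -0.4] M [-0.32  0.22 -0.07] w 20.8
[[-0.1, 1.6, -0.3, 0.013, -0.007, -0.028], [-0.1, 1.6, -0.0, 0.0, -0.0, -0.028]]
```

View pics/scene9.png

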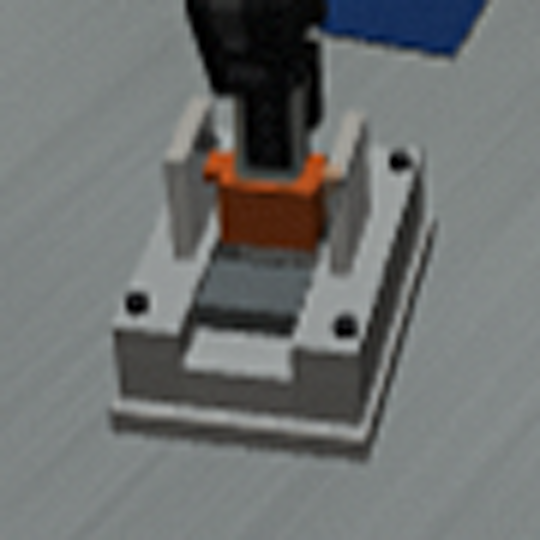

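>>> {"name": "jog_arm", "arguments": {
  "commands": [
    [-0.5,1.6,0,0.013,-0.007,-0.03],
    [-1,1.4,0,0,0,-0.027],
    [-4,0,0,0,0,0],
    [-5,0,0,0,0,0],
    [-6,0,0,0,0,0]
  ]
}}

```text
clock: 12.2
position: [0.5798, -0.2079, 0.1081]
tool_rot: [1.207, 1.564, -1.529]
force: [-0.7, 0.7, -1.6]
grip_width: 0.021
```

```bash
python3 rock.py 0 100 3
python3 - <<'E'
from h import *
im=grab_frame('scene')[:,:,::-1]
cv2.imwrite(f'pics/scene10.png',cv2.resize(im[225:315,205:295],None,fx=6,fy=6,interpolation=cv2.INTER_CUBIC))
E
```

```text
P [ 579.9 -208.4   38. ]
t 12.2 rot [-0.002 -0.003  0.007] pivot in tool [70.1  0.  -0. ] F [-0.7  0.7 -1.6] M [0.03 0.03 0.01] w 21.0
[[-10.0, 0.2, 0.2, 0.002, 0.003, -0.002], [-10.0, 0.2, 0.0, 0.0, -0.0, -0.002], [-10.0, 0.2, -0.0, -0.0, 0.0, -0.002]]
```

View pics/scene10.png

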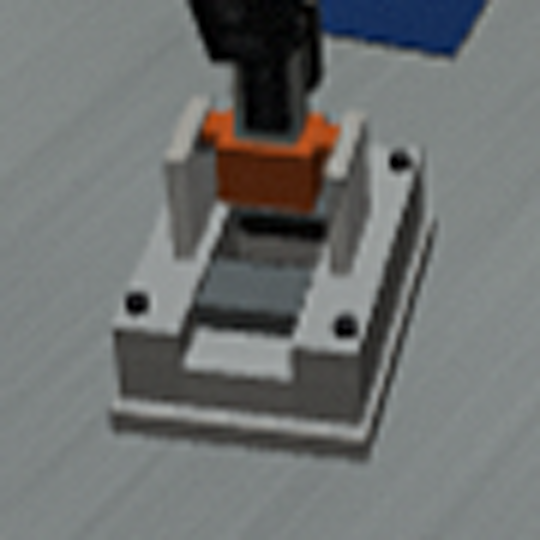

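>>> {"name": "jog_arm", "arguments": {
  "commands": [
    [-15,0,0,0,0,0],
    [-25,0,0,0,0,0],
    [-25,0,0,0,0,0],
    [-15,0,0,0,0,0],
    [0,0,0,0,0,0]
  ]
}}

```text
clock: 12.75
position: [0.5803, -0.2066, 0.1964]
tool_rot: [1.571, 1.561, -1.164]
force: [0.7, 0.2, -1.6]
grip_width: 0.0213
```

Run:
```python
from h import *
plan([.4975,-.013,.17],down(-1.1668))
im=grab_frame('scene')[:,:,::-1]
cv2.imwrite(f'pics/scene11.png',cv2.resize(im[195:295,205:315],None,fx=6,fy=6,interpolation=cv2.INTER_CUBIC))
```

```text
clock 12.75 pos [ 580.3 -206.6  196.4] F [ 0.7  0.2 -1.6] M [-0.   -0.04 -0.05] w 21.3 q [-0.2   0.66  0.68  1.7  -0.48  0.95 -0.5 ]
 tool y heading -1.1644 x axis [ 0.0041 -0.0094 -0.9999]
 turn [ 0.0024 -0.     -0.0103] shift after turn [  26.4 -210.5    0. ] shift before [  24.2 -210.8   -0.5]
```

View pics/scene11.png

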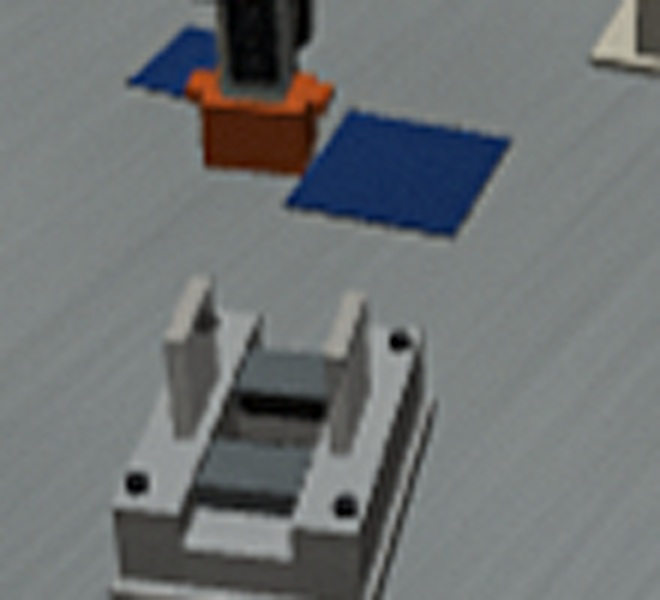

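>>> {"name": "jog_arm", "arguments": {
  "commands": [
    [3,-20,0,0.0024,0,-0.01],
    [3,-30,0,0,0,0],
    [4,-32,0,0,0,0],
    [4,-32,0,0,0,0],
    [4,-32,0,0,0,0],
    [4,-30,0,0,0,0],
    [3,-20,0,0,0,0],
    [0,-12,0,0,0,0],
    [0,0,0,0,0,0]
  ]
}}

```text
clock: 13.7
position: [0.4913, -0.0079, 0.1648]
tool_rot: [-0.076, 1.564, -2.814]
force: [0.1, -0.1, -1.5]
grip_width: 0.0209
```

Run:
```python
from h import *
plan([.4975,-.013,.07],down(-1.1668))
```

```text
clock 13.7 pos [491.3  -7.9 164.8] F [ 0.1 -0.1 -1.5] M [ 0.   -0.03  0.02] w 20.9 q [-0.62  0.53  0.7   2.04 -0.49  0.75 -0.78]
 tool y heading -1.1671 x axis [-0.0063 -0.0022 -1.    ]
 turn [-0.0003  0.0067  0.0005] shift after turn [94.8  7.1 -3.7] shift before [94.7  7.2 -4.3]
```

>>> {"name": "jog_arm", "arguments": {
  "commands": [
    [12,4,-2,0,0.0067,0.0005],
    [20,4,-2,0,0,0],
    [20,0,0,0,0,0],
    [20,0,0,0,0,0],
    [15,0,0,0,0,0],
    [8,0,0,0,0,0],
    [0,0,0,0,0,0]
  ]
}}

```text
clock: 14.4
position: [0.4992, -0.018, 0.0652]
tool_rot: [1.52, 1.568, -1.22]
force: [-0.2, -0.4, 0.3]
grip_width: 0.0211
```

Run:
```python
from h import *
plan([.4975,-.013,.049],down(-1.1668))
for c in ('scene','top'):
    im=grab_frame(c)[:,:,::-1]; x,y=proj(c,[.4975,-.013,.04])[0].astype(int); print(x-45,y-45)
    cv2.imwrite(f'pics/{c}12.png',cv2.resize(im[y-45:y+45,x-45:x+45],None,fx=6,fy=6,interpolation=cv2.INTER_CUBIC))
```

```text
clock 14.4 pos [499.2 -18.   65.2] F [-0.2 -0.4  0.3] M [-0.03  0.02  0.  ] w 21.1 q [-0.46  0.69  0.52  2.08 -0.65  0.54 -0.63]
 tool y heading -1.1691 x axis [ 9.0e-04 -2.5e-03 -1.0e+00]
 turn [-0.0023  0.0001 -0.0026] shift after turn [16.2 -5.3 -0.4] shift before [16.1 -5.3 -0.4]
225 166
213 202
```

View pics/scene12.png

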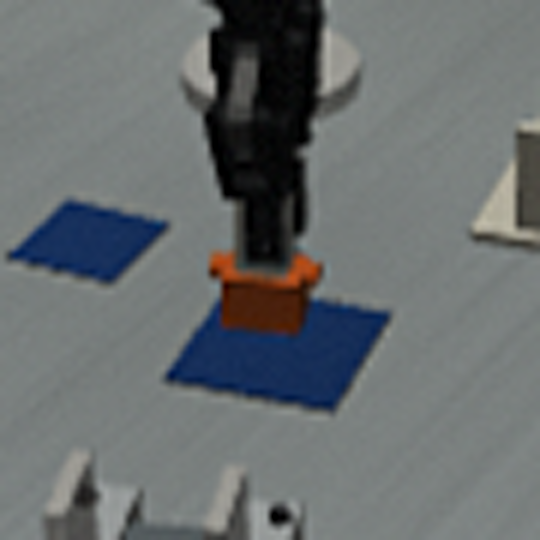

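>>> {"name": "jog_arm", "arguments": {
  "commands": [
    [5,-3,0,-0.0023,0,-0.0026],
    [4,-2,0,0,0,0],
    [3,0,0,0,0,0],
    [0,0,0,0,0,0]
  ]
}}

```text
clock: 14.9
position: [0.4986, -0.0125, 0.0549]
tool_rot: [2.959, 1.567, 0.223]
force: [-0.3, -0.2, -1.0]
grip_width: 0.0209
```

Run:
```python
from h import *
plan([.4975,-.013,.0487],down(-1.1668))
```

```text
clock 14.9 pos [498.6 -12.5  54.9] F [-0.3 -0.2 -1. ] M [-0.02 -0.04 -0.  ] w 20.9 q [-0.45  0.7   0.5   2.08 -0.67  0.52 -0.62]
 tool y heading -1.1657 x axis [ 4.e-03  9.e-04 -1.e+00]
 turn [ 0.0011 -0.004  -0.0007] shift after turn [6.2 0.1 1.2] shift before [6.2 0.1 1.2]
```

>>> {"name": "jog_arm", "arguments": {
  "commands": [
    [2,0,0,0.001,-0.004,-0.0007],
    [1.5,0,0,0,0,0],
    [1,0,0,0,0,0],
    [0,0,0,0,0,0]
  ]
}}

```text
clock: 15.3
position: [0.4989, -0.0124, 0.0502]
tool_rot: [1.998, 1.571, -0.74]
force: [0.2, -0.1, -0.7]
grip_width: 0.021
```

Run:
```python
from h import *
plan([.4975,-.013,.0487],down(-1.1668))
for c in ('scene',):
    im=grab_frame(c)[:,:,::-1]
    cv2.imwrite(f'pics/{c}13.png',cv2.resize(im[186:246,240:300],None,fx=10,fy=10,interpolation=cv2.INTER_CUBIC))
```

```text
clock 15.3 pos [498.9 -12.4  50.2] F [ 0.2 -0.1 -0.7] M [0.   0.04 0.03] w 21.0 q [-0.45  0.71  0.49  2.08 -0.68  0.51 -0.62]
 tool y heading -1.1666 x axis [ 1.e-04 -1.e-04 -1.e+00]
 turn [ 0.0002 -0.0001 -0.0002] shift after turn [1.5 0.  1.5] shift before [1.5 0.  1.5]
```

View pics/scene13.png

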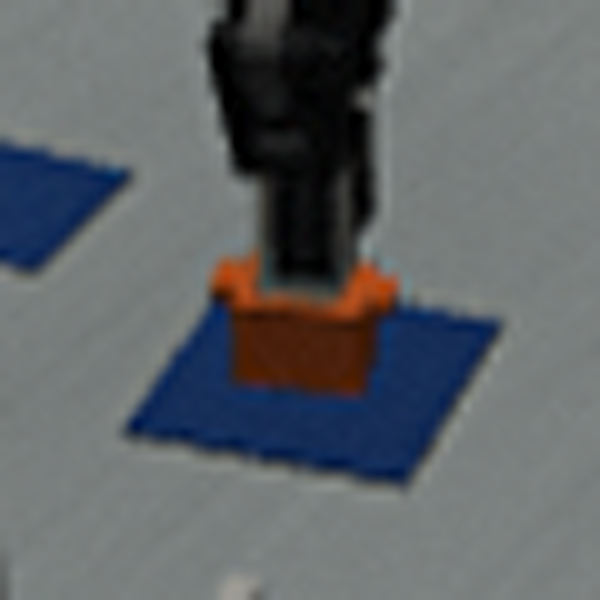

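>>> {"name": "jog_arm", "arguments": {
  "commands": [
    [0.8,0,0,0,0,0],
    [0.8,0,0,0,0,0],
    [0,0,0,0,0,0]
  ]
}}

```text
clock: 15.65
position: [0.4989, -0.0125, 0.0488]
tool_rot: [2.827, 1.57, 0.089]
force: [-1.4, 0.3, 2.4]
grip_width: 0.0207
```

Run:
```python
from h import *
plan([.4975,-.013,.0487],down(-1.1668))
```

```text
clock 15.65 pos [498.9 -12.5  48.8] F [-1.4  0.3  2.4] M [0.1  0.21 0.04] w 20.7 q [-0.45  0.71  0.49  2.08 -0.68  0.51 -0.62]
 tool y heading -1.1668 x axis [ 4.e-04  0.e+00 -1.e+00]
 turn [ 0.     -0.0003 -0.0001] shift after turn [ 0.1 -0.1  1.5] shift before [ 0.1 -0.1  1.5]
```

>>> {"name": "jog_arm", "arguments": {
  "commands": [
    [0.3,0,0,0,0,0],
    [0,0,0,0,0,0]
  ]
}}

```text
clock: 15.85
position: [0.4989, -0.0125, 0.0488]
tool_rot: [-2.916, 1.57, 0.63]
force: [-0.4, 1.2, -0.0]
grip_width: 0.021
```

>>> {"name": "jog_arm", "arguments": {
  "commands": [
    [0,0,0,0,0,0],
    [0,0,0,0,0,0]
  ],
  "gripper": 175,
  "newtons": 20
}}

```text
clock: 16.05
position: [0.499, -0.0125, 0.0488]
tool_rot: [-3.098, 1.57, 0.448]
force: [-0.3, 0.3, 0.2]
grip_width: 0.0267
```

>>> {"name": "jog_arm", "arguments": {
  "commands": [
    [0,0,0,0,0,0],
    [0,0,0,0,0,0],
    [0,0,0,0,0,0],
    [0,0,0,0,0,0],
    [0,0,0,0,0,0],
    [0,0,0,0,0,0]
  ],
  "gripper": 0
}}

```text
clock: 16.65
position: [0.4991, -0.0126, 0.0487]
tool_rot: [3.012, 1.57, 0.274]
force: [0.5, -0.1, 0.9]
grip_width: 0.0853
```

Run:
```python
from h import *
plan([.4975,-.013,.13],down(-1.1668))
```

```text
clock 16.65 pos [499.1 -12.6  48.7] F [ 0.5 -0.1  0.9] M [-0.03 -0.01 -0.01] w 85.3 q [-0.45  0.71  0.49  2.08 -0.68  0.51 -0.62]
 tool y heading -1.167 x axis [ 9.e-04  3.e-04 -1.e+00]
 turn [-0.0002 -0.0009 -0.0001] shift after turn [-81.3  -0.2   1.6] shift before [-81.3  -0.2   1.6]
```

>>> {"name": "jog_arm", "arguments": {
  "commands": [
    [-10,0,0,0,0,0],
    [-20,0,0,0,0,0],
    [-25,0,0,0,0,0],
    [-25,0,0,0,0,0],
    [-10,0,0,0,0,0],
    [0,0,0,-0.14,0,0],
    [0,0,0,-0.14,0,0],
    [0,0,0,-0.14,0,0],
    [0,0,0,-0.14,0,0],
    [0,0,0,-0.14,0,0],
    [0,0,0,-0.14,0,0],
    [0,0,0,-0.14,0,0],
    [0,0,0,-0.14,0,0],
    [0,0,0,-0.14,0,0],
    [0,0,0,-0.14,0,0],
    [0,0,0,-0.14,0,0],
    [0,0,0,0,0,0]
  ]
}}

```text
clock: 18.35
position: [0.4972, -0.0129, 0.1464]
tool_rot: [0.143, 1.57, -0.993]
force: [0.3, 0.0, -0.3]
grip_width: 0.0854
```

Run:
```python
from h import *
plan([.4990,-.0125,.0488],down(.404))
for c in ('scene','top'):
    im=grab_frame(c)[:,:,::-1]; x,y=proj(c,[.4975,-.013,.04])[0].astype(int); print(x-35,y-35)
    cv2.imwrite(f'pics/{c}14.png',cv2.resize(im[y-35:y+35,x-35:x+35],None,fx=8,fy=8,interpolation=cv2.INTER_CUBIC))
```

```text
clock 18.35 pos [497.2 -12.9 146.4] F [ 0.3  0.  -0.3] M [-0.03  0.02 -0.03] w 85.4 q [-0.26  0.47  0.22  2.03 -0.16  0.66  0.5 ]
 tool y heading 0.4348 x axis [ 4.e-04 -6.e-04 -1.e+00]
 turn [ 0.0308  0.0007 -0.0001] shift after turn [97.6  1.8  0.4] shift before [97.6  1.8  0.4]
235 176
223 212
```

View pics/scene14.png

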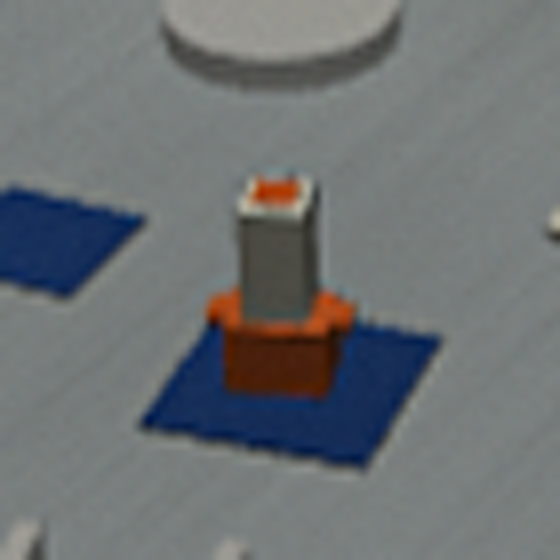

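View pics/top14.png

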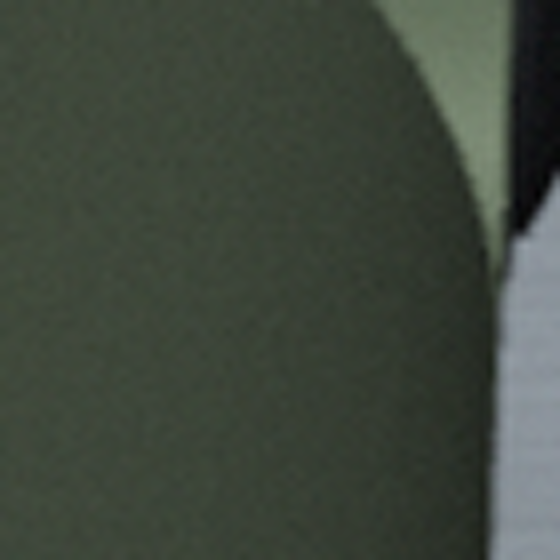

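```bash
cat > fs.py <<'E'
from fit import world
from h import *
from scipy.optimize import least_squares
def fitst(c,pts,s,o,z,x0,bias=(0,0)):
    px=(np.array(pts,float)+.5)/s-.5+np.array(o)-bias
    L=[(-.011,-.011,z),(.011,-.011,z),(.011,.011,z),(-.011,.011,z)]
    f=least_squares(lambda p:np.concatenate([proj(c,world(p,l))[0]-q for l,q in zip(L,px)]),x0)
    return f.x,f.fun.reshape(-1,2).round(1)
E
python3 - <<'E'
from fs import *
for b in ((0,0),(.5,-.8)): print(fitst('scene',[(237,212),(305,220),(318,182),(252,172)],8,(235,176),.071,[.5,-.01,.4],b))
E
```

```text
(array([ 0.49370075, -0.01131599,  0.35831904]), array([[-0.2, -0.1],
       [-0. , -0.3],
       [ 0.3, -0.1],
       [-0. ,  0.4]]))
(array([ 0.49473883, -0.01514904,  0.35906706]), array([[-0.2, -0.1],
       [ 0. , -0.3],
       [ 0.3, -0.1],
       [-0.1,  0.4]]))
```

>>> {"name": "jog_arm", "arguments": {
  "commands": [
    [0,0,0,0.0308,0.0007,0],
    [0,0,0,0,0,0]
  ]
}}

```text
clock: 18.65
position: [0.4971, -0.0128, 0.1463]
tool_rot: [-1.275, 1.571, -2.458]
force: [-0.7, 0.5, 0.1]
grip_width: 0.0854
```

Run:
```python
from h import *
plan([.4948,-.0143,.0488],down(.404))
```

```text
clock 18.65 pos [497.1 -12.8 146.3] F [-0.7  0.5  0.1] M [ 0.01  0.   -0.01] w 85.4 q [-0.27  0.47  0.24  2.03 -0.17  0.66  0.46]
 tool y heading 0.3878 x axis [-2.e-04 -2.e-04 -1.e+00]
 turn [-0.0162  0.0001  0.0002] shift after turn [97.5 -2.7  0.4] shift before [97.5 -2.7  0.5]
```

>>> {"name": "jog_arm", "arguments": {
  "commands": [
    [5,-2.7,0.4,-0.0162,0,0],
    [15,0,0,0,0,0],
    [18,0,0,0,0,0],
    [18,0,0,0,0,0],
    [15,0,0,0,0,0],
    [8,0,0,0,0,0],
    [5,0,0,0,0,0],
    [0,0,0,0,0,0]
  ]
}}

```text
clock: 19.45
position: [0.4937, -0.0142, 0.0578]
tool_rot: [-0.717, 1.57, -1.884]
force: [0.2, -0.6, -0.3]
grip_width: 0.0853
```

Run:
```python
from h import *
plan([.4948,-.0143,.0488],down(.404))
for c in ('scene',):
    im=grab_frame(c)[:,:,::-1]
    cv2.imwrite(f'pics/{c}15.png',cv2.resize(im[166:246,230:310],None,fx=7,fy=7,interpolation=cv2.INTER_CUBIC))
```

```text
clock 19.45 pos [493.7 -14.2  57.8] F [ 0.2 -0.6 -0.3] M [ 0.    0.01 -0.04] w 85.3 q [-0.22  0.63  0.17  2.08 -0.22  0.45  0.52]
 tool y heading 0.4036 x axis [-3.0e-04 -1.1e-03 -1.0e+00]
 turn [-0.0004  0.0009  0.0007] shift after turn [9.  1.  0.5] shift before [9.  1.  0.5]
```

View pics/scene15.png

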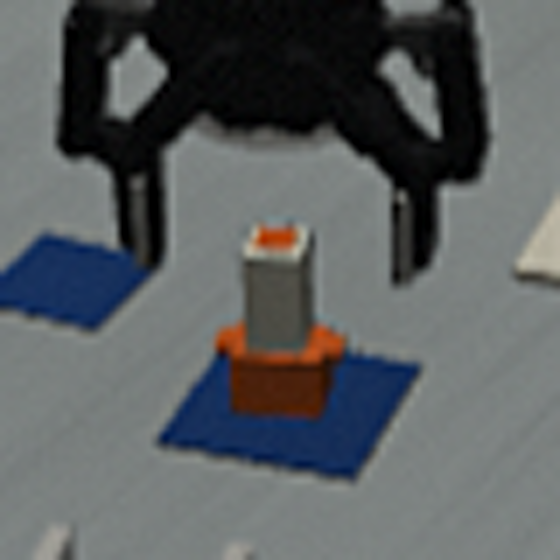

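>>> {"name": "jog_arm", "arguments": {
  "commands": [
    [5,1,0.5,0,0.0009,0.0007],
    [3.5,0,0,0,0,0],
    [0,0,0,0,0,0]
  ]
}}

```text
clock: 19.8
position: [0.4959, -0.0142, 0.0503]
tool_rot: [1.297, 1.568, 0.13]
force: [-0.5, -0.9, 0.3]
grip_width: 0.0856
```

>>> {"name": "jog_arm", "arguments": {
  "commands": [
    [0,0,0,0,0,0],
    [0,0,0,0,0,0],
    [0,0,0,0,0,0],
    [0,0,0,0,0,0],
    [0,0,0,0,0,0],
    [0,0,0,0,0,0]
  ],
  "gripper": 172,
  "newtons": 20
}}

```text
clock: 20.4
position: [0.4963, -0.0142, 0.0509]
tool_rot: [1.296, 1.567, 0.129]
force: [0.2, -0.1, 0.1]
grip_width: 0.0278
```

Run:
```python
from h import *
plan([.4948,-.0143,.0488],down(.404))
for c in ('scene',):
    im=grab_frame(c)[:,:,::-1]
    cv2.imwrite(f'pics/{c}16.png',cv2.resize(im[176:236,240:300],None,fx=10,fy=10,interpolation=cv2.INTER_CUBIC))
```

```text
clock 20.4 pos [496.3 -14.2  50.9] F [ 0.2 -0.1  0.1] M [ 0.04  0.05 -0.05] w 27.8 q [-0.21  0.64  0.16  2.08 -0.23  0.44  0.53]
 tool y heading 0.4036 x axis [ 3.7e-03  5.0e-04 -1.0e+00]
 turn [-0.0004  0.001  -0.0036] shift after turn [ 2.1 -1.4 -0.5] shift before [ 2.1 -1.4 -0.5]
```

View pics/scene16.png

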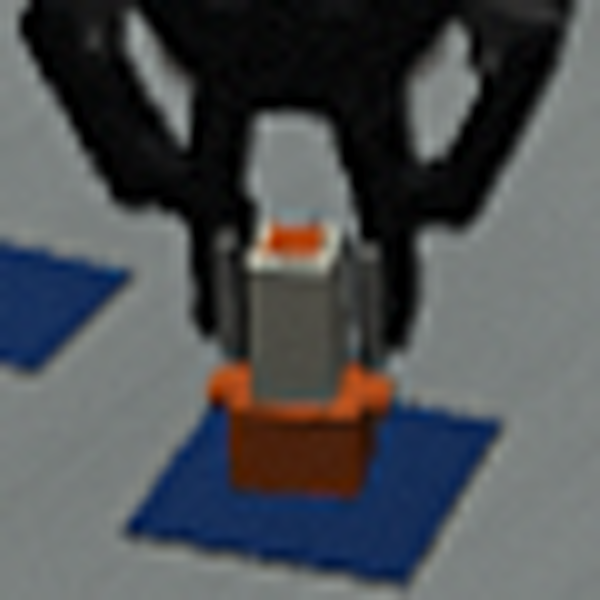

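>>> {"name": "jog_arm", "arguments": {
  "commands": [
    [1,-1.3,-0.4,0,0.001,-0.0036],
    [0,0,0,0,0,0]
  ]
}}

```text
clock: 20.65
position: [0.4948, -0.0144, 0.0498]
tool_rot: [-1.796, 1.57, -2.963]
force: [0.1, 0.0, -0.3]
grip_width: 0.0278
```

>>> {"name": "jog_arm", "arguments": {
  "commands": [
    [0,0,0,0,0,0],
    [0,0,0,0,0,0]
  ],
  "gripper": 186
}}

```text
clock: 20.85
position: [0.4945, -0.0144, 0.0497]
tool_rot: [-1.836, 1.57, -3.003]
force: [-0.1, 0.3, 0.4]
grip_width: 0.0234
```

>>> {"name": "jog_arm", "arguments": {
  "commands": [
    [0,0,0,0,0,0],
    [0,0,0,0,0,0],
    [0,0,0,0,0,0]
  ],
  "gripper": 255,
  "newtons": 50
}}

```text
clock: 21.15
position: [0.4945, -0.0144, 0.0497]
tool_rot: [-1.827, 1.57, -2.994]
force: [-0.6, -0.1, -0.4]
grip_width: 0.0216
```

Run:
```python
from h import *
plan([.4948,-.0143,.0488],down(.404))
for c in ('scene',):
    im=grab_frame(c)[:,:,::-1]
    cv2.imwrite(f'pics/{c}17.png',cv2.resize(im[176:236,240:300],None,fx=10,fy=10,interpolation=cv2.INTER_CUBIC))
```

```text
clock 21.15 pos [494.5 -14.4  49.7] F [-0.6 -0.1 -0.4] M [-0.01  0.1  -0.01] w 21.6 q [-0.21  0.64  0.16  2.08 -0.23  0.44  0.53]
 tool y heading 0.4037 x axis [-9.e-04 -1.e-04 -1.e+00]
 turn [-0.0003 -0.0002  0.0008] shift after turn [ 0.9  0.3 -0. ] shift before [ 0.9  0.3 -0. ]
```

View pics/scene17.png

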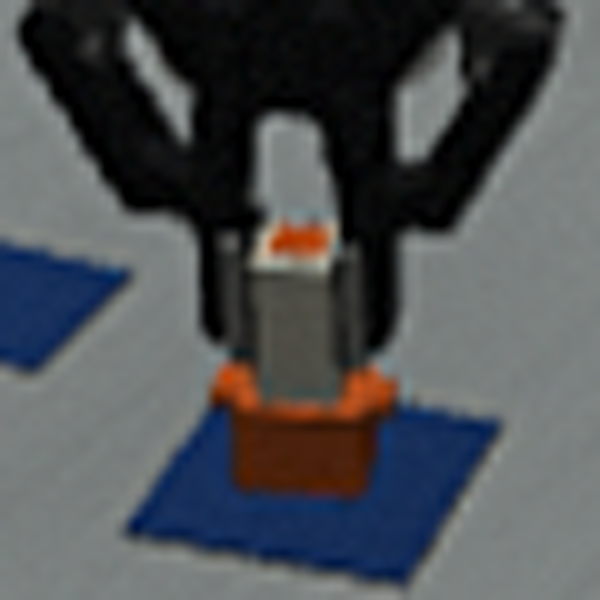

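>>> {"name": "jog_arm", "arguments": {
  "commands": [
    [-5,0,0,0,0,0],
    [-15,0,0,0,0,0],
    [-30,0,0,0,0,0],
    [-40,0,0,0,0,0],
    [-35,0,0,0,0,0],
    [-20,0,0,0.1,0,0],
    [0,0,0,0.1,0,0],
    [0,0,0,0,0,0]
  ]
}}

```text
clock: 22.0
position: [0.4941, -0.0146, 0.2026]
tool_rot: [-2.713, 1.57, 2.196]
force: [-0.1, 0.7, -1.3]
grip_width: 0.0216
```

Run:
```python
from h import *
plan([.549,.2313,.19],down(.205))
```

```text
clock 22.0 pos [494.1 -14.6 202.6] F [-0.1  0.7 -1.3] M [-0.    0.01  0.03] w 21.6 q [-0.34  0.39  0.32  1.99 -0.17  0.79  0.28]
 tool y heading 0.1967 x axis [-7.e-04  1.e-03 -1.e+00]
 turn [-0.0083 -0.0011  0.0005] shift after turn [  12.6  103.8 -229.6] shift before [  12.8  101.9 -230.5]
```

>>> {"name": "jog_arm", "arguments": {
  "commands": [
    [0,7,-16,-0.0083,-0.0011,0.0005],
    [0,12,-27,0,0,0],
    [0,14,-31,0,0,0],
    [0,14,-31,0,0,0],
    [0,14,-31,0,0,0],
    [0,14,-31,0,0,0],
    [0,13,-29,0,0,0],
    [0,8,-18,0,0,0],
    [0,5,-10,0,0,0],
    [0,0,0,0,0,0]
  ]
}}

```text
clock: 23.0
position: [0.5445, 0.2327, 0.1998]
tool_rot: [-1.234, 1.565, -2.575]
force: [0.3, -0.5, -1.3]
grip_width: 0.0213
```

Run:
```python
from h import *
plan([.549,.2313,.15],down(.205))
```

```text
clock 23.0 pos [544.5 232.7 199.8] F [ 0.3 -0.5 -1.3] M [-0.03  0.01  0.07] w 21.3 q [-0.69  0.54  0.27  1.74 -0.18  0.9  -0.12]
 tool y heading 0.2303 x axis [-0.005  -0.0032 -1.    ]
 turn [0.0253 0.002  0.0055] shift after turn [49.8  4.1  2.3] shift before [49.7  4.3  2.3]
```

>>> {"name": "jog_arm", "arguments": {
  "commands": [
    [5,4,2,0.0253,0.002,0.0055],
    [15,0,0,0,0,0],
    [15,0,0,0,0,0],
    [8,0,0,0,0,0],
    [0,0,0,0,0,0]
  ]
}}

```text
clock: 23.5
position: [0.5505, 0.2236, 0.1551]
tool_rot: [0.515, 1.568, -0.863]
force: [-0.0, 0.5, -0.5]
grip_width: 0.021
```

Run:
```python
from h import *
plan([.549,.2313,.12],down(.205))
for c in ('scene','top'):
    im=grab_frame(c)[:,:,::-1]; x,y=proj(c,[.549,.21,.08])[0].astype(int); print(x-45,y-45)
    cv2.imwrite(f'pics/{c}18.png',cv2.resize(im[y-45:y+45,x-45:x+45],None,fx=6.5,fy=6.5,interpolation=cv2.INTER_CUBIC))
```

```text
clock 23.5 pos [550.5 223.6 155.1] F [-0.   0.5 -0.5] M [ 0.07 -0.04  0.01] w 21.0 q [-0.67  0.59  0.27  1.77 -0.2   0.8  -0.11]
 tool y heading 0.1931 x axis [ 0.0016 -0.0019 -1.    ]
 turn [-0.0119  0.0022 -0.0012] shift after turn [35.1  0.1 -7.8] shift before [35.   0.  -7.9]
284 121
104 177
```

View pics/scene18.png

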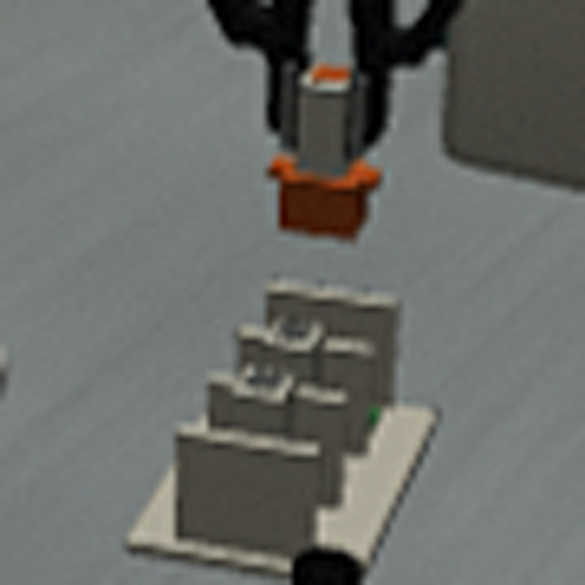

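View pics/top18.png

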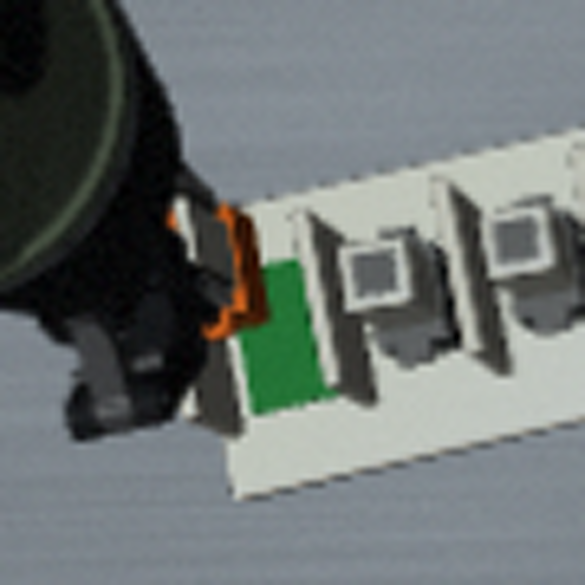

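>>> {"name": "jog_arm", "arguments": {
  "commands": [
    [5,0,-4,-0.0119,0.0022,-0.0012],
    [10,0,-4,0,0,0],
    [8,0,0,0,0,0],
    [4,0,0,0,0,0],
    [0,0,0,0,0,0]
  ]
}}

```text
clock: 24.1
position: [0.5497, 0.2331, 0.128]
tool_rot: [2.017, 1.567, 0.653]
force: [0.6, 0.2, -1.5]
grip_width: 0.021
```

Run:
```python
from h import *
plan([.549,.2313,.125],down(.205))
for c in ('scene','top'):
    im=grab_frame(c)[:,:,::-1]; x,y=proj(c,[.549,.21,.06])[0].astype(int); print(x-45,y-45)
    cv2.imwrite(f'pics/{c}19.png',cv2.resize(im[y-45:y+45,x-45:x+45],None,fx=6.5,fy=6.5,interpolation=cv2.INTER_CUBIC))
    q,Q,s=pose(); o=np.array([x-45,y-45])
    for l in ((-.017,-.012),(.017,-.012),(.017,.012),(-.017,.012)):
        # plug underside corners in tool: y=stopper x, z = -stopper y
        print(c,l,((proj(c,q+Q.apply((.0467,l[0],-l[1])))[0]-o+.5)*6.5-.5).round(0), 'lug top',((proj(c,q+Q.apply((.0207,l[0]*23/17,-l[1]*.5)))[0]-o+.5)*6.5-.5).round(0))
```

```text
clock 24.1 pos [549.7 233.1 128. ] F [ 0.6  0.2 -1.5] M [ 0.02  0.02 -0.04] w 21.0 q [-0.67  0.63  0.25  1.78 -0.21  0.75 -0.1 ]
 tool y heading 0.2067 x axis [ 0.0027  0.0021 -1.    ]
 turn [ 0.0017 -0.0015 -0.0031] shift after turn [ 3.  -1.1  1.6] shift before [ 3.  -1.1  1.6]
284 128
scene (-0.017, -0.012) [279. 239.] lug top [272. 176.]
scene (0.017, -0.012) [356. 250.] lug top [377. 190.]
scene (0.017, 0.012) [370. 226.] lug top [383. 179.]
scene (-0.017, 0.012) [294. 216.] lug top [279. 165.]
106 179
top (-0.017, -0.012) [256. 329.] lug top [216. 339.]
top (0.017, -0.012) [236. 226.] lug top [190. 196.]
top (0.017, 0.012) [161. 243.] lug top [151. 205.]
top (-0.017, 0.012) [180. 346.] lug top [177. 348.]
```

View pics/scene19.png

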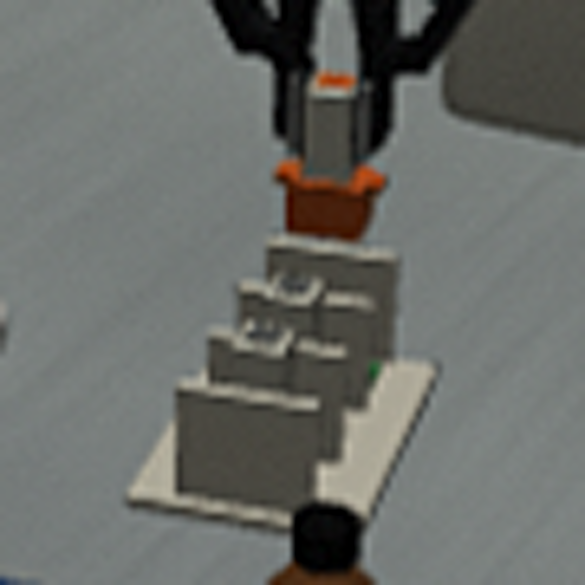

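View pics/top19.png

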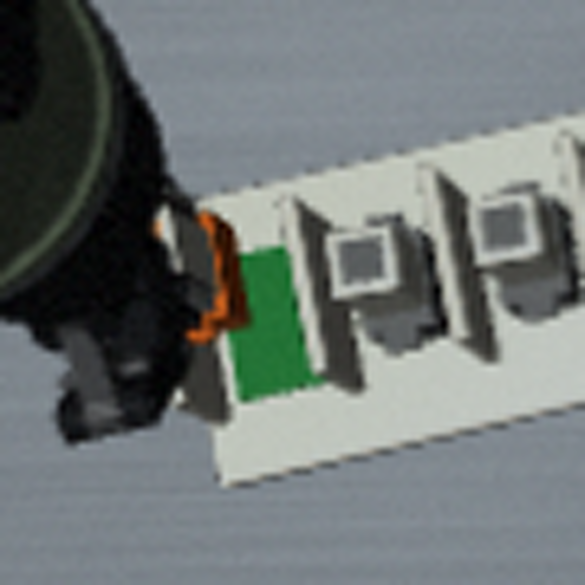

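Run:
```python
import cv2
a=cv2.imread('pics/scene19.png'); b=cv2.imread('pics/top19.png')
cv2.imwrite('pics/s19z.png',cv2.resize(a[60:260,240:420],None,fx=3.2,fy=3,interpolation=cv2.INTER_CUBIC))
cv2.imwrite('pics/t19z.png',cv2.resize(b[180:420,140:360],None,fx=2.5,fy=2.5,interpolation=cv2.INTER_CUBIC))
```

```text
(no output)
```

View pics/s19z.png

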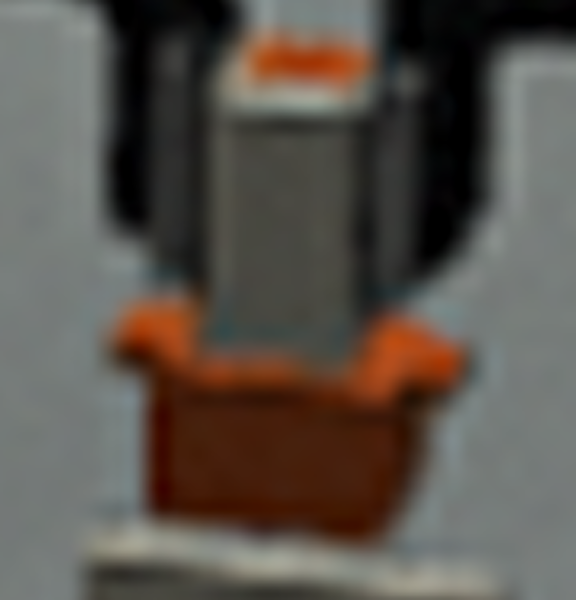

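View pics/t19z.png

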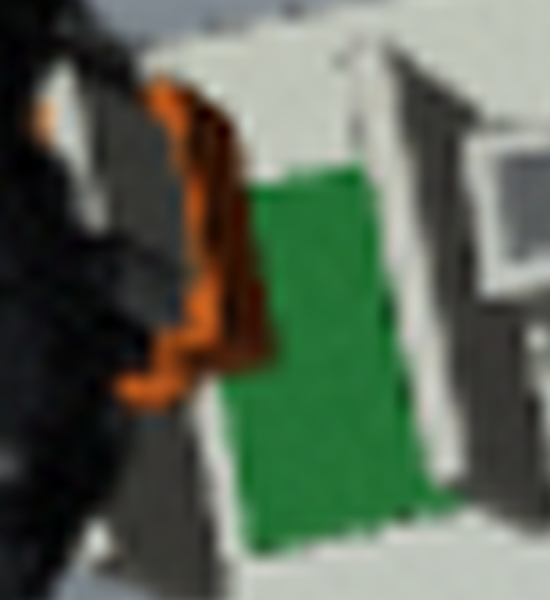

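```bash
cat > fit3.py <<'E'
from fit import world
from h import *
from scipy.optimize import least_squares
import re
src=open('fit2.py').read().split("for nm")[0]; exec(src)
G=[g for i,g in enumerate(G) if i!=6]
def SZ(p): return ((np.array(p,float)+.5)/[3.2,3]-.5+[240,60]+.5)/6.5-.5+[284,128]
def TZ(p): return ((np.array(p,float)+.5)/2.5-.5+[140,180]+.5)/6.5-.5+[106,179]
O=[('scene',SZ((150,518)),(-.017,-.012,0)),('scene',SZ((380,540)),(.017,-.012,0)),('scene',SZ((212,357)),(-.011,-.011,.026)),('scene',SZ((356,367)),(.011,-.011,.026)),
('scene',SZ((218,108)),(-.011,-.011,.068)),('scene',SZ((365,118)),(.011,-.011,.068)),
('top',TZ((273,362)),(-.017,-.012,0)),('top',TZ((240,120)),(.017,-.012,0)),('top',TZ((217,345)),(-.017,-.012,.026)),('top',TZ((185,402)),(-.023,-.006,.026)),('top',TZ((118,385)),(-.023,.006,.026))]
CC={c:K(c) for c in ('top','scene')}
def pj(c,X):
    k,d,R,t=CC[c]; return cv2.projectPoints(np.atleast_2d(X),cv2.Rodrigues(R)[0],t,k,d)[0][0,0]
def res(p,fz=None):
    st=p[:3]; so=np.array([p[3],p[4],p[2]+p[10]]); b={'top':p[6:8],'scene':p[8:10]}; r=[]
    for c,px,l in G: r.append(pj(c,world(st,l))+b[c]-px)
    for c,px,l in O:
        w=world(so,(l[0],l[1],0)); w[2]=p[5]+l[2]; r.append(pj(c,w)+b[c]-px)
    r=np.concatenate(r); return np.concatenate([r/.5,p[6:10]/1.0,[(p[5]-ZU)/.0007,p[10]/.02]])
q,Q,s=pose(); ZU=q[2]-.0467
f=least_squares(res,[.558,.186,.205,.55,.23,.08,0,0,0,0,0],loss='soft_l1',x_scale=[.01]*6+[1]*4+[.1])
p=f.x; cov=np.linalg.pinv(f.jac.T@f.jac); print(np.round(p,4)); print('sd',np.sqrt(np.diag(cov)).round(4))
print((res(p)[:-6]*.5).reshape(-1,2).round(1).tolist())
lin=world(p[:3],(0,.046,.01)); d=np.array([p[3],p[4]])-lin[:2]
print('liner',lin,'stopper-liner mm',d*1000,'stopper-tcp',(p[3:5]-q[:2])*1000)
t=q[:2]-d; plan([t[0],t[1],q[2]],down(.205))
E
python3 fit3.py
```

```text
[ 0.5588  0.1859  0.2046  0.551   0.2348  0.0818  0.3566  0.0956  0.1586
 -0.7194 -0.0047]
sd [1.900e-03 2.200e-03 5.600e-03 1.800e-03 2.100e-03 6.000e-04 9.905e-01
 8.288e-01 6.508e-01 4.017e-01 1.800e-02]
[[-0.4, -0.0], [0.7, -0.8], [0.8, -0.0], [-0.3, 0.2], [-0.0, 0.1], [-0.2, 0.7], [-0.1, -0.7], [-0.1, 0.0], [-0.2, 0.6], [-0.1, 0.4], [0.5, 0.0], [0.6, -0.1], [-0.4, 0.0], [0.4, 0.6], [-0.8, 0.0], [0.0, 0.6], [-0.4, -1.3], [0.4, -0.8], [0.6, 0.4], [-0.2, -0.5], [0.4, -0.5], [-0.1, -0.5], [-2.0, 1.9]]
liner [0.54942521 0.2309588  0.01      ] stopper-liner mm [1.54065704 3.84647344] stopper-tcp [0.9981562  1.69053044]
clock 24.2 pos [550.  233.1 128.7] F [ 0.1  0.5 -0.2] M [-0.02  0.01  0.04] w 21.3 q [-0.67  0.63  0.25  1.78 -0.21  0.75 -0.1 ]
 tool y heading 0.2065 x axis [ 0.0034  0.0024 -1.    ]
 turn [ 0.0015 -0.0017 -0.0038] shift after turn [ 0.  -2.3  3.5] shift before [-0.  -2.3  3.4]
```

>>> {"name": "jog_arm", "arguments": {
  "commands": [
    [0,-2.2,3.4,0.0015,-0.0017,-0.0038],
    [0,0,0,0,0,0],
    [10,0,0,0,0,0],
    [10,0,0,0,0,0],
    [0,0,0,0,0,0]
  ]
}}

```text
clock: 24.7
position: [0.5488, 0.2289, 0.1077]
tool_rot: [1.695, 1.57, 0.328]
force: [0.3, -0.0, -1.8]
grip_width: 0.0212
```

Run:
```python
from h import *
plan([.5485,.2292,.0572],down(.205))
for c in ('scene','top'):
    im=grab_frame(c)[:,:,::-1]; x,y=proj(c,[.549,.21,.06])[0].astype(int); print(x-45,y-45)
    cv2.imwrite(f'pics/{c}20.png',cv2.resize(im[y-35:y+35,x-45:x+25],None,fx=8,fy=8,interpolation=cv2.INTER_CUBIC))
```

```text
clock 24.7 pos [548.8 228.9 107.7] F [ 0.3 -0.  -1.8] M [ 0.01 -0.05 -0.02] w 21.2 q [-0.66  0.66  0.24  1.8  -0.22  0.71 -0.09]
 tool y heading 0.2046 x axis [ 9.e-04  3.e-04 -1.e+00]
 turn [-0.0004 -0.0001 -0.0009] shift after turn [50.5 -0.2 -0.4] shift before [50.5 -0.3 -0.4]
284 128
106 179
```

View pics/top20.png

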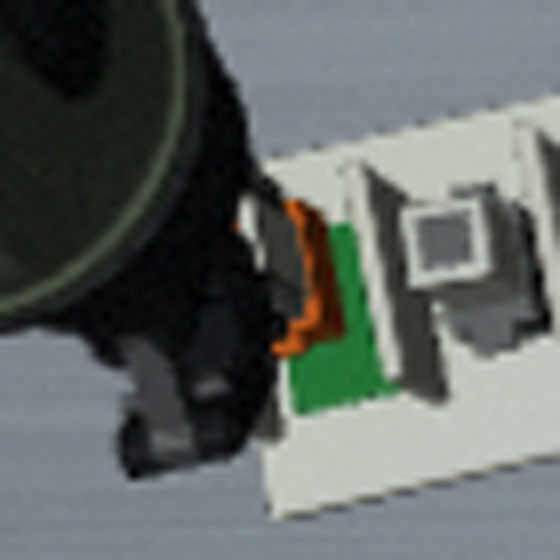

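View pics/scene20.png

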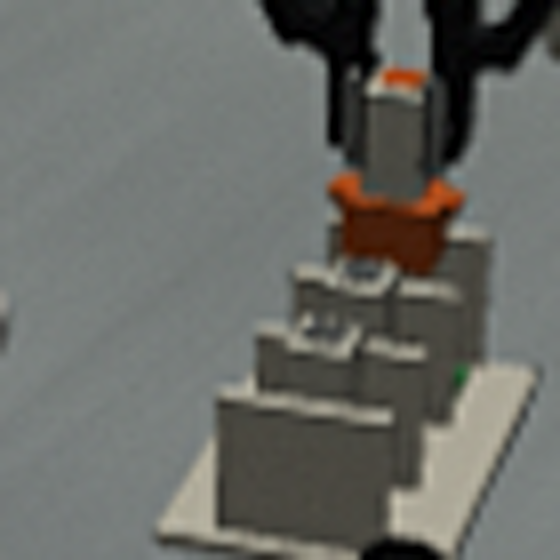

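>>> {"name": "jog_arm", "arguments": {
  "commands": [
    [8,-0.2,-0.4,0,0,-0.0009],
    [10,0,0,0,0,0],
    [10,0,0,0,0,0],
    [6,0,0,0,0,0],
    [0,0,0,0,0,0]
  ]
}}

```text
clock: 25.3
position: [0.5489, 0.2295, 0.0716]
tool_rot: [1.967, 1.57, 0.601]
force: [0.4, 0.0, -0.6]
grip_width: 0.0212
```

Run:
```python
from h import *
plan([.5485,.2292,.0572],down(.205))
for c in ('scene','top'):
    im=grab_frame(c)[:,:,::-1]; x,y=proj(c,[.549,.21,.06])[0].astype(int); print(x-45,y-45)
    cv2.imwrite(f'pics/{c}21.png',cv2.resize(im[y-35:y+35,x-45:x+25],None,fx=8,fy=8,interpolation=cv2.INTER_CUBIC))
```

```text
clock 25.3 pos [548.9 229.5  71.6] F [ 0.4  0.  -0.6] M [-0.05  0.   -0.05] w 21.2 q [-0.64  0.71  0.22  1.81 -0.24  0.64 -0.08]
 tool y heading 0.2047 x axis [ 8.e-04  6.e-04 -1.e+00]
 turn [-0.0003 -0.0004 -0.0009] shift after turn [14.4 -0.5  0.2] shift before [14.4 -0.5  0.2]
284 128
106 179
```

View pics/top21.png

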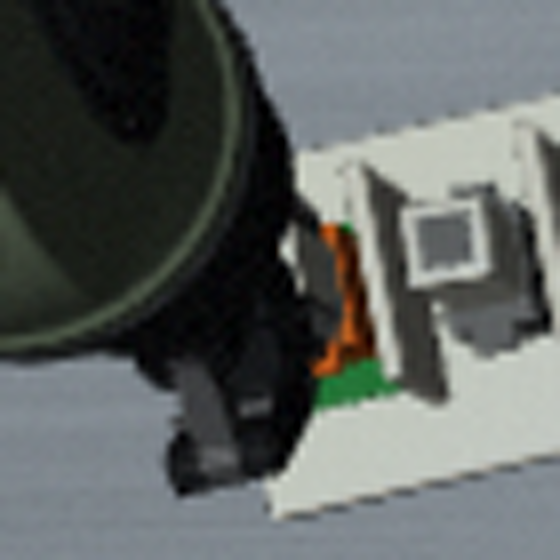

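View pics/scene21.png

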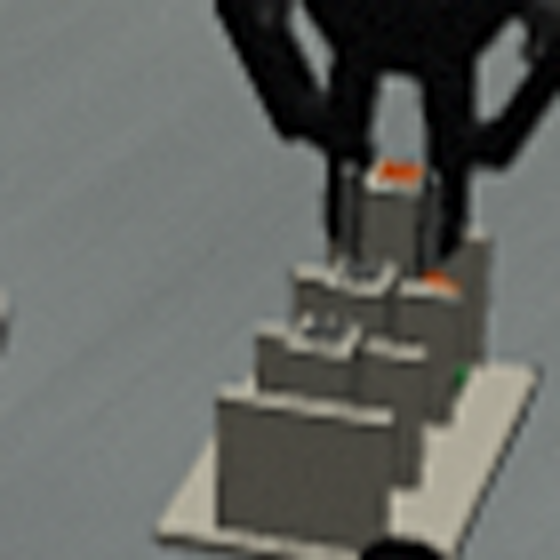

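>>> {"name": "jog_arm", "arguments": {
  "commands": [
    [5,-0.4,0.2,0,0,-0.0009],
    [4,0,0,0,0,0],
    [2.5,0,0,0,0,0],
    [0,0,0,0,0,0]
  ]
}}

```text
clock: 25.8
position: [0.5494, 0.2296, 0.0608]
tool_rot: [1.997, 1.568, 0.631]
force: [0.7, -0.6, -1.3]
grip_width: 0.0214
```

Run:
```python
from h import *
plan([.5485,.2292,.0567],down(.205))
for c in ('scene',):
    im=grab_frame(c)[:,:,::-1]; x,y=proj(c,[.549,.21,.06])[0].astype(int); print(x-45,y-45)
    cv2.imwrite(f'pics/{c}22.png',cv2.resize(im[y-35:y+35,x-45:x+25],None,fx=8,fy=8,interpolation=cv2.INTER_CUBIC))
```

```text
clock 25.8 pos [549.4 229.6  60.8] F [ 0.7 -0.6 -1.3] M [-0.    0.06  0.01] w 21.4 q [-0.64  0.73  0.21  1.81 -0.24  0.62 -0.08]
 tool y heading 0.2046 x axis [ 0.002   0.0015 -1.    ]
 turn [-0.0004 -0.001  -0.0023] shift after turn [ 4.1 -1.   0.2] shift before [ 4.1 -1.   0.2]
284 128
```

View pics/scene22.png

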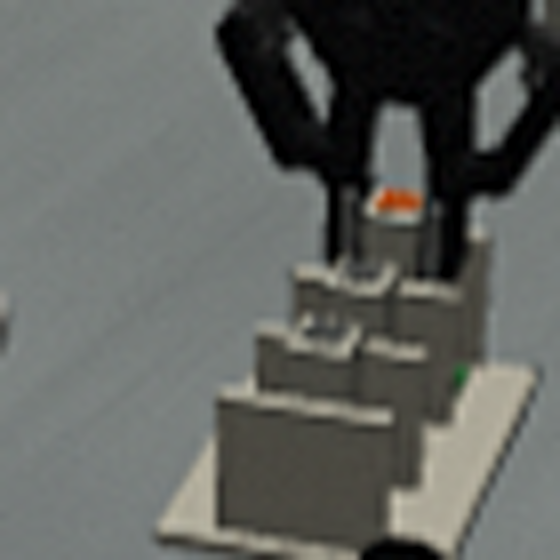

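Run:
```python
from fit import world
from h import *
st=(.5588,.1859,.2046); o=np.array([284,138])
for y in (-.046,0,.046): print(y,((proj('scene',world(st,(0,y,.078)))[0]-o+.5)*8-.5).round(1), ((proj('scene',world(st,(0,y,.0827)))[0]-o+.5)*8-.5).round(1))
for y in (-.072,-.026,-.02,.02,.026,.066,.072): print(y,[((proj('scene',world(st,(x,y,.062)))[0]-o+.5)*8-.5).round(0).tolist() for x in (-.03,.03)])
im=cv2.imread('pics/scene22.png'); cv2.imwrite('pics/s22z.png',cv2.resize(im[160:360,230:510],None,fx=2.8,fy=2.8,interpolation=cv2.INTER_CUBIC))
```

```text
-0.046 [325.5 335.5] [326. 323.]
0 [361.5 274.7] [362.  262.4]
0.046 [395.2 217.6] [395.8 205.5]
-0.072 [[215.0, 400.0], [392.0, 429.0]]
-0.026 [[254.0, 337.0], [426.0, 364.0]]
-0.02 [[259.0, 329.0], [431.0, 356.0]]
0.02 [[291.0, 278.0], [459.0, 303.0]]
0.026 [[296.0, 271.0], [463.0, 295.0]]
0.066 [[326.0, 222.0], [489.0, 246.0]]
0.072 [[331.0, 215.0], [493.0, 239.0]]
```

View pics/s22z.png

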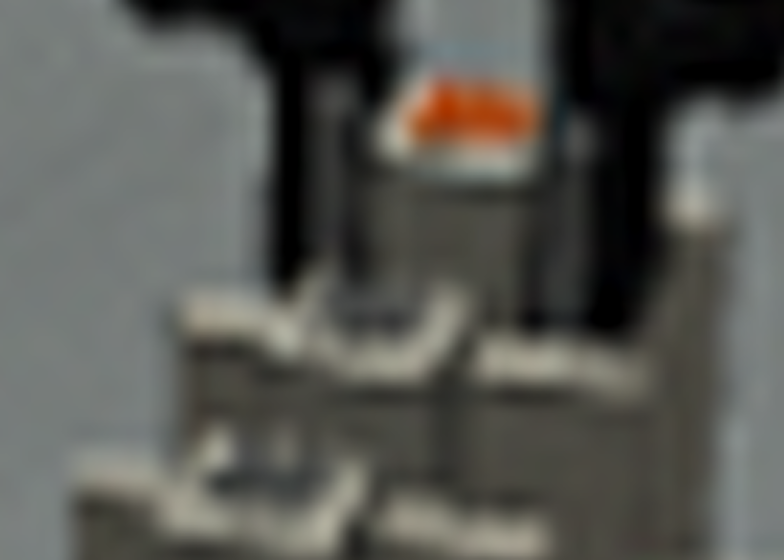

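>>> {"name": "jog_arm", "arguments": {
  "commands": [
    [2,0,0,0,-0.001,-0.0023],
    [1,0,0,0,0,0],
    [0,0,0,0,0,0]
  ]
}}

```text
clock: 26.15
position: [0.5497, 0.2297, 0.0581]
tool_rot: [1.836, 1.57, 0.469]
force: [0.0, -0.2, -0.6]
grip_width: 0.0216
```

Run:
```python
from h import *
plan([.5494,.2296,.0567],down(.205))
```

```text
clock 26.15 pos [549.7 229.7  58.1] F [ 0.  -0.2 -0.6] M [-0.02 -0.02 -0.02] w 21.6 q [-0.64  0.74  0.21  1.81 -0.24  0.62 -0.08]
 tool y heading 0.2046 x axis [ 4.e-04  2.e-04 -1.e+00]
 turn [-0.0004 -0.0001 -0.0005] shift after turn [ 1.4 -0.3  0. ] shift before [ 1.4 -0.3  0. ]
```

>>> {"name": "jog_arm", "arguments": {
  "commands": [
    [0.7,-0.3,0,0,0,0],
    [0.6,0,0,0,0,0],
    [0,0,0,0,0,0]
  ]
}}

```text
clock: 26.45
position: [0.5494, 0.2297, 0.0568]
tool_rot: [1.847, 1.57, 0.481]
force: [0.1, 0.2, -1.3]
grip_width: 0.0211
```

Run:
```python
from h import *
plan([.5494,.2296,.0567],down(.205))
```

```text
clock 26.45 pos [549.4 229.7  56.8] F [ 0.1  0.2 -1.3] M [ 0.01 -0.03  0.  ] w 21.1 q [-0.64  0.74  0.21  1.81 -0.24  0.61 -0.08]
 tool y heading 0.2046 x axis [ 6.e-04  3.e-04 -1.e+00]
 turn [-0.0004 -0.0002 -0.0007] shift after turn [ 0.1 -0.1  0.1] shift before [ 0.1 -0.1  0.1]
```

>>> {"name": "jog_arm", "arguments": {
  "commands": [
    [0.5,0,0,0,0,0],
    [0.4,0,0,0,0,0],
    [0,0,0,0,0,0]
  ]
}}

```text
clock: 26.75
position: [0.5495, 0.2297, 0.0569]
tool_rot: [2.158, 1.57, 0.792]
force: [-0.4, 0.0, -0.8]
grip_width: 0.021
```

Run:
```python
from h import *
plan([.5494,.2296,.0567],down(.205))
```

```text
clock 26.75 pos [549.5 229.7  56.9] F [-0.4  0.  -0.8] M [-0.03  0.01  0.03] w 21.0 q [-0.64  0.74  0.21  1.81 -0.24  0.61 -0.08]
 tool y heading 0.2044 x axis [ 7.e-04  7.e-04 -1.e+00]
 turn [-0.0006 -0.0006 -0.0009] shift after turn [ 0.2 -0.1  0. ] shift before [ 0.2 -0.1  0. ]
```

>>> {"name": "jog_arm", "arguments": {
  "commands": [
    [0.8,0,0,0,0,0],
    [0.8,0,0,0,0,0]
  ]
}}

```text
clock: 26.95
position: [0.5496, 0.2297, 0.0566]
tool_rot: [2.347, 1.569, 0.98]
force: [-8.2, -2.8, 23.6]
grip_width: 0.0217
```

Run:
```python
from h import *
plan([.5494,.2296,.0567],down(.205))
im=grab_frame('top')[:,:,::-1]
plan([.5494,.2296,.0567],down(.205))
```

```text
clock 26.95 pos [549.6 229.7  56.6] F [-8.2 -2.8 23.6] M [-0.58  1.84  0.01] w 21.7 q [-0.64  0.74  0.21  1.81 -0.25  0.61 -0.08]
 tool y heading 0.2042 x axis [ 9.0e-04  1.3e-03 -1.0e+00]
 turn [-0.0008 -0.0011 -0.0011] shift after turn [-0.1 -0.2  0. ] shift before [-0.1 -0.2  0. ]
clock 27.0 pos [549.6 229.7  56.6] F [-6.2 -1.4 18.8] M [-0.39  1.36 -0.  ] w 21.2 q [-0.64  0.74  0.21  1.81 -0.25  0.61 -0.08]
 tool y heading 0.2042 x axis [ 9.0e-04  1.3e-03 -1.0e+00]
 turn [-0.0008 -0.0011 -0.0012] shift after turn [-0.1 -0.3  0. ] shift before [-0.1 -0.3  0. ]
```

>>> {"name": "jog_arm", "arguments": {
  "commands": [
    [-0.2,0,0,0,0,0],
    [0,0,0,0,0,0]
  ]
}}

```text
clock: 27.2
position: [0.5498, 0.2297, 0.0571]
tool_rot: [2.258, 1.569, 0.892]
force: [-0.3, -0.4, -1.2]
grip_width: 0.0214
```

>>> {"name": "jog_arm", "arguments": {
  "commands": [
    [0,0,0,0,0,0],
    [0,0,0,0,0,0],
    [0,0,0,0,0,0]
  ],
  "gripper": 172,
  "newtons": 20
}}

```text
clock: 27.5
position: [0.5498, 0.2297, 0.0569]
tool_rot: [2.201, 1.569, 0.834]
force: [0.2, 0.7, -0.2]
grip_width: 0.0276
```

>>> {"name": "jog_arm", "arguments": {
  "commands": [
    [0,0,0,0,0,0],
    [0,0,0,0,0,0],
    [0,0,0,0,0,0],
    [0,0,0,0,0,0],
    [0,0,0,0,0,0]
  ],
  "gripper": 60
}}

```text
clock: 28.0
position: [0.5498, 0.2297, 0.0567]
tool_rot: [2.228, 1.569, 0.861]
force: [0.1, -0.5, -0.5]
grip_width: 0.0654
```

Run:
```python
from h import *
plan([.5494,.2296,.15],down(.205))
for c in ('scene',):
    im=grab_frame(c)[:,:,::-1]; x,y=proj(c,[.549,.21,.06])[0].astype(int); print(x-45,y-45)
    cv2.imwrite(f'pics/{c}23.png',cv2.resize(im[y-35:y+35,x-45:x+25],None,fx=8,fy=8,interpolation=cv2.INTER_CUBIC))
```

```text
clock 28.0 pos [549.8 229.7  56.7] F [ 0.1 -0.5 -0.5] M [-0.03 -0.03  0.01] w 65.4 q [-0.64  0.74  0.21  1.81 -0.25  0.61 -0.08]
 tool y heading 0.2041 x axis [ 0.0012  0.0014 -1.    ]
 turn [-0.0009 -0.0011 -0.0015] shift after turn [-93.3  -0.4   0. ] shift before [-93.3  -0.3  -0.1]
284 128
```

View pics/scene23.png

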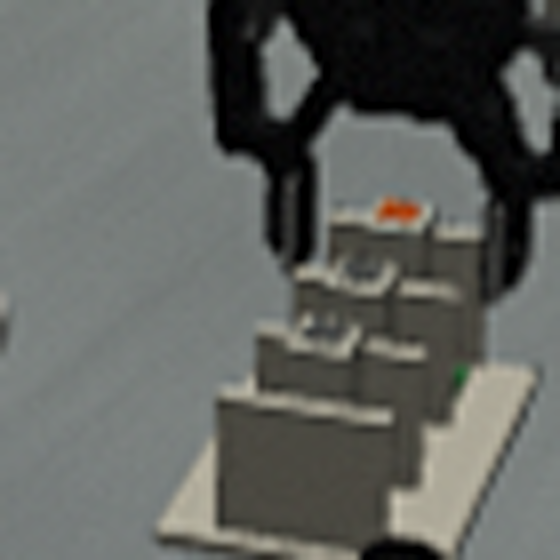

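Released and standing. I'll lift straight up and swing the arm clear for a last look.

>>> {"name": "jog_arm", "arguments": {
  "commands": [
    [-10,0,0,0,0,0],
    [-25,0,0,0,0,0],
    [-35,0,0,0,0,0],
    [-40,0,0,0,0,0],
    [-40,0,0,0,0,0],
    [0,-20,-20,0,0,0],
    [0,-30,-30,0,0,0],
    [0,-30,-30,0,0,0],
    [0,-30,-30,0,0,0],
    [0,-30,-30,0,0,0],
    [0,-20,-30,0,0,0],
    [0,-10,-30,0,0,0],
    [0,0,0,0,0,0]
  ]
}}

```text
clock: 29.35
position: [0.3359, 0.3953, 0.2222]
tool_rot: [2.258, 1.561, 0.887]
force: [0.3, -0.3, -1.3]
grip_width: 0.0655
```

Run:
```python
from h import *
plan([.5494,.2296,.15],down(.205))
for c in ('scene','top'):
    im=grab_frame(c)[:,:,::-1]; cv2.imwrite(f'pics/{c}24.png',im)
    x,y=proj(c,[.549,.21,.06])[0].astype(int); print(x-45,y-35)
    cv2.imwrite(f'pics/{c}24z.png',cv2.resize(im[y-35:y+35,x-45:x+25],None,fx=8,fy=8,interpolation=cv2.INTER_CUBIC))
```

```text
clock 29.35 pos [335.9 395.3 222.2] F [ 0.3 -0.3 -1.3] M [-0.06  0.03 -0.02] w 65.5 q [-1.18  0.38  0.26  1.92 -0.13  0.85 -0.66]
 tool y heading 0.1997 x axis [ 0.0062  0.0076 -1.    ]
 turn [-0.0053 -0.0062 -0.0076] shift after turn [ 72.2 175.3 205.7] shift before [ 72.2 175.9 205.2]
284 138
106 189
```

View pics/top24.png

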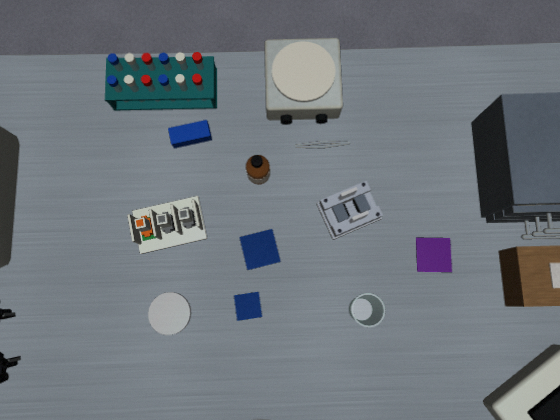

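View pics/top24z.png

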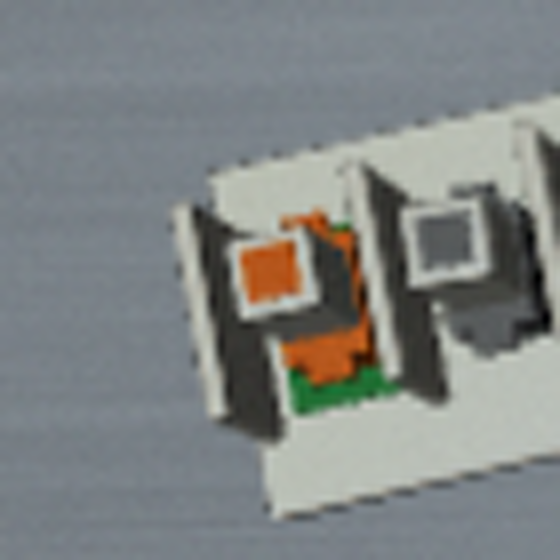

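View pics/scene24.png

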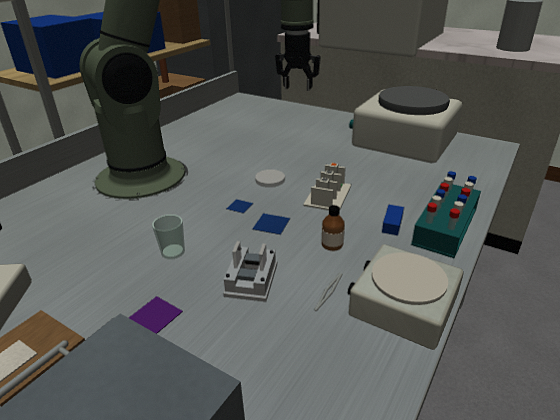

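Run:
```python
from fit import world
from h import *
from scipy.optimize import least_squares
st=(.5588,.1859,.2046); o=np.array([106,189])
P=lambda l:((proj('top',world(st,l))[0]-o+.5)*8-.5).round(1)
print('mid spare top',P((0,0,.076)),'orange top',P((0,.046,.078)))
print('orange top corners',[P((sx*.011,.046+sy*.011,.078)).tolist() for sx,sy in ((1,1),(1,-1),(-1,-1),(-1,1))])
print('spare top corners',[P((sx*.011,sy*.011,.076)).tolist() for sx,sy in ((1,1),(1,-1),(-1,-1),(-1,1))])
print('lug -x end',[P((-.023,.046+s,.036)).tolist() for s in (.006,-.006)],'liner',[P((-.025,.046+s,.01)).tolist() for s in (.018,-.018)])
a=cv2.imread('pics/top24z.png'); cv2.imwrite('pics/t24zz.png',cv2.resize(a[180:430,160:520],None,fx=2.2,fy=2.2,interpolation=cv2.INTER_CUBIC))
```

```text
mid spare top [447.9 237.8] orange top [269.7 276.6]
orange top corners [[219.9, 245.4], [304.4, 226.2], [319.6, 307.9], [234.9, 327.3]]
spare top corners [[398.2, 206.8], [481.9, 187.8], [497.7, 268.9], [413.8, 288.1]]
lug -x end [[308.2, 389.7], [352.6, 379.5]] liner [[292.7, 419.5], [422.5, 389.5]]
```

View pics/t24zz.png

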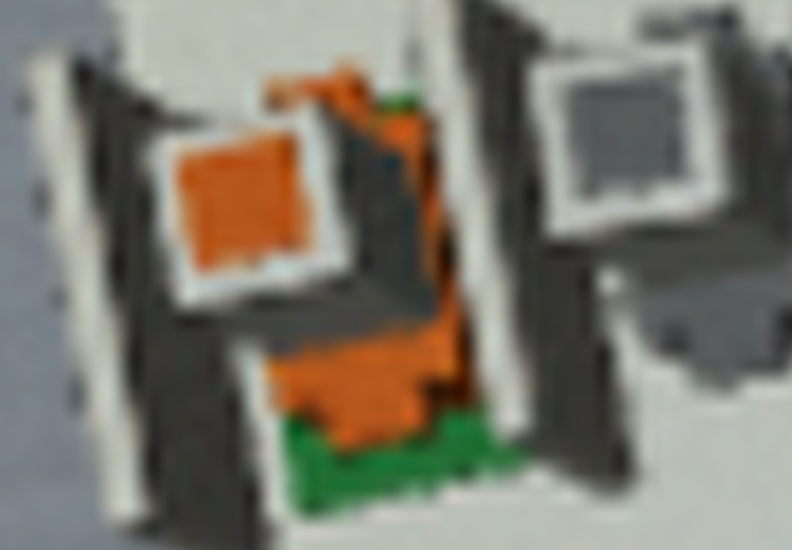

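Run:
```python
from workcell import bot, observe
print(bot.job_done()); print(observe()['clock'])
```

```text
the job is handed in; nothing more can be done
None
the job is handed in; nothing more can be done
```

The orange stopper now stands upright in the middle of the green liner, square in the stand's empty stall. I handed the job in at about 29.5 s of the 62 s allowed.

- **Pulling it out:** I took it by the handle's y faces and rocked it about 0.2 rad to each side while it rose to about 21 mm, then lifted it straight out.
- **Draining:** I stood it upright on the larger blue pad and let go; neither the smaller blue pad nor the purple one was used. The pad picture shows it standing upright.
- **Placing:** I took it again by the handle's x faces, lowered it until it touched the liner, eased off, and released it.

**Last checks:**
- In the top picture the lug end and the liner corner sit the same distance from where I predicted them, so it looks centred to about 0.5 mm, with its turn matching the stand. In the side picture, taken just above the liner, its handle lined up with the two spares' handles.
- The spares, bottle, beaker, dish, slide box and forceps look to be where they started. The arm was well clear and touching nothing.

**Not as planned:**
- The holder slid roughly 25 mm along the bench during the rocking. The swings towards one side moved the tool less sideways than I commanded. It stayed standing upright throughout.
- The stopper also ended about 4.5 mm off centre in the first grip. I measured that and corrected for it before the second grip.
- The highest wrist force I read was about 25 N, as the stopper touched down on the liner.

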